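Level product shot with a top-heavy camera on a carrying bracket

ROBOT

A 6-joint arm with a two-finger parallel gripper is mounted at the origin on the work surface. World frame = base frame: x ahead of the robot, y to its left, z up, the work surface at z = 0. Lengths are in m, angles in rad, forces in N, time in s.
With the tool pointing down it reaches from about 0.4 to 0.925 m from the base axis. Payload 12.5 kg.
Tool frame: the origin (TCP) lies at the very end of the fingers, on their centre line; the grasp point (between the pads) lies 19 mm behind it; z points along the fingers, y is the line along which they close (so a half turn about z gives the same grasp; the last joint's range is limited). The gripper opens to 95 mm and grips with 3 to 60 N. Pads are 20 mm wide; open, the fingers measure 119 mm over their backs; the gripper's body (75 mm by 180 mm) begins 59 mm behind the grasp point.
Start: joints at [1.129, 0.491, 1.559, -0, 1.092, -0.106], TCP at [0.206, 0.59, 0.215] pointing down, gripper open.
Joint ranges: [-3.1, 3.1], [-0.84, 2.19], [0.05, 2.79], [-1.13, 4.28], [0.06, 2.93], [-2.69, 2.69]. Speed limits (rad/s): [2.22, 2.22, 2.79, 3.14, 3.14, 3.14].

INTERFACE

Orientations are given as [roll, pitch, yaw] about the fixed x, y, z axes, in that order (R = Rz(yaw) Ry(pitch) Rx(roll)).
In Python, from plant import * gives the robot as it stands.
- The arm moves only by the tool carry_out, never from a script. Its arguments are lists of equal length, an entry for each row: "xyz": the shift along the tool's x, y, z as a fraction of full scale, a list of three; "dr": the turn, a rotation vector about the tool's x, y, z as a fraction of full scale, a list of three; "jaw": the closure, from -1 (fully open) to 1 (shut). A call has 1 to 20 rows; each row is the pose to reach, as a shift and turn from the pose commanded when the call began, along the tool's axes at that moment, turning the shorter way round; what a row does not reach only later rows make up. Full scale, the value 1, is 80 mm for a shift and 180 degrees for a turn. A row lasts 1/10 s, in which the tool goes at most 50 mm and 8.59 degrees, less where a joint would pass 70% of its speed; a pose out of reach is approached as far as the arm can. A call with a number of a shift or a turn outside -1 to 1 is refused whole. A call with a gripper value outside its range is refused whole. The fingers move at their own pace and stop on an object; "newtons" is the grip in N (left out, the last holds). Time passes only in rows, so rows that repeat a pose let the fingers close. It gives the time, the measured TCP pose, the force, the opening and the grip force at its end, in the units of the state.
- read_state(): the state, without advancing time (a new reading comes with each control period).
- grab_frame(name): name is "side" or "top"; returns the picture (384x512x3 uint8, red, green, blue); there is no depth.
- camera_info(name): a dict with "vfov" (degrees; the focal length in pixels is half the picture's height over the tangent of half this angle, whatever the lens; pixels are square), "cx", "cy" (the principal point, pixels), "rvec" (rotation vector, rad) and "tvec" (3), from world to camera coordinates, as OpenCV has them. Camera axes: x right, y down, z forward; pixel columns grow to the right and rows downward; lengths in m; the calibration is good to about 2 mm. A picture is of the moment at which its call begins. camera_info takes no time and is no camera call.
- job_done(): hands the job in; it is judged then, once.
The state is a dict: "time_s": time; "q": joint angles; "joint_velocities": joint speeds; "joint_torque": joint torques, N m; "position": TCP position; "tool_rot": TCP orientation; "contact_force": force on the tool from outside, world axes, zero at the start; "moment": the same for the moment, N m; "finger_gap": finger opening in m; "grip_force": force on a finger pad.
Only numpy, scipy, OpenCV 4.12 (cv2) and the standard library are available. Lean on these libraries where they do the work, as an engineer would, in place of code of your own. Each camera call takes 0.05 s, during which the arm holds its last target. There are 200 camera calls.

TASK

Film the mini PC: pick the camera rig up by its top grip, bring the nodding camera upright before you carry the rig off, keep it upright on the way, and hold it upright, raised just clear of the surface over the middle of the cork mat with the lens facing the mini PC, for a steady shot of six seconds. Then set the rig down gently on the mat where it is, let go, and let the camera come to rest; never drop the rig or slam the camera into its stops, and leave everything else on the worktop where it is.

Things in the scene. Friction and masses are not known exactly. Their poses are not given: they have to be found in the camera images.
- rig: Camera rig: aluminium base plate 120 (x) by 150 (y) mm on rubber feet, a black post up its left (+y) edge, a rubber grip across the top (a C seen from the front), total height 266 mm. Origin: underside of the feet, below the grip's middle; x = the way the lens looks, z up. Bracket 0.27 kg, with camera about 0.59 kg; balances within 5 mm of the line below the grip's middle.
- grip (a point): Middle of the rig's rubber grip, 242 mm above the rig's origin, axes as the rig's. A bar along the rig's y, 100 mm long, 26 mm thick (x), 36 mm high with a 6 mm strap on top; pinch it across (fingers closing along x) from above, firmly. Free space below it down to 195 mm, where the light's top is.
- cam (a joint): Tilt of camera plus light relative to the bracket, rad; 0 = square to the base plate, positive = nodding forward (to the lens side). Stops at -0.35 and 0.35; it starts lying on the forward stop. No lock. A centring spring of 0.13 N m/rad and a damper of 0.04 N m s/rad act between camera and bracket, no other friction. The spring is too weak to hold the camera up.
- tilt_axis (a point): Point on the camera's tilt axis, which runs along the rig's y, 55 mm above the rig's origin (point 12 mm to its right); axes as the rig's. With the bracket held level the camera falls away from upright to either side with a time constant of 0.5 to 0.9 s; tilting the bracket against the lean brings it back.
- light_top (a point): Centre of the top of the LED light on the camera, 140 mm above the tilt axis; axes of the camera (z up through camera and light), so it shows the true lean. Camera 98 x 36 x 62 mm plus light weigh 0.32 kg nominal (within 12 %), mass centre 63 mm above the tilt axis when square, within 1 mm fore and aft; inertia about the axis 0.0017 kg m2.
- lens_tip (a point): Middle of the lens's front, 47 mm ahead of and 50 mm above the tilt axis; same axes as light_top.
- mat: Cork mat lying fixed on the worktop, 190 (x) by 200 (y) by 3 mm; origin under its middle; x points to the mini PC. The rig ends on it, feet on the cork, its x along the mat's x.
- minipc: Mini PC, aluminium sides and black top, 115 x 111 x 48 mm, 0.65 kg, standing loose about 215 mm ahead (+x) of the mat's middle, ports towards the mat; origin under its middle.
- mouse: Computer mouse, 105 x 60 x 28 mm, loose in the middle of the worktop between rig and mat; leave it. Origin under its middle.
- charger: Battery charger with two batteries, 80 x 60 x 27 mm, loose beyond the mouse; leave it. Origin under its middle.
- mug: White mug, 80 mm wide, 92 mm high, loose beyond the charger; leave it. Origin under its middle.
- spare_lens: Spare lens standing on end, 72 mm wide, 85 mm high, loose towards the left (+y) edge; leave it. Origin under its middle.
- cleaner: Small clear bottle, 44 mm wide, 115 mm high, loose towards the right (-y) edge; leave it. Origin under its middle.
- card_case: Memory card case, 75 x 45 x 14 mm, loose near the robot, in the middle; leave it. Origin under its middle.
- driver: Screwdriver lying loose near the left (+y) edge; leave it.

How it is judged:
On the way, in this order (a step that is already met when the one before it is completed fails the run):
1. the rig is off the worktop and the camera is upright (within 0.12 rad) (height (world z) of rig above 0.015 m and angle between light_top's own z axis and vertical below 0.12 rad), for 0.6 s.
2. the rig is held raised (feet 12 to 120 mm up) within 35 mm of the mat's middle, facing the mini PC within 0.2 rad, camera upright within 0.12 rad, for 5 s (height (world z) of rig between 0.012 and 0.12 m and horizontal distance between rig and mat below 0.035 m and angle between the x axis of rig and the x axis of mat, either way round below 0.2 rad and x of lens_tip in the frame of mat above 0 m and angle between light_top's own z axis and vertical below 0.12 rad), for 5 s.
At the end, for the whole second after the job is handed in: The rig stands level on the mat, within 45 mm of its middle and 0.2 rad of its direction, lens towards the mini PC, and rig and camera are at rest (height (world z) of rig below 0.008 m and angle between rig's own z axis and vertical below 0.05 rad and horizontal distance between rig and mat below 0.045 m and angle between the x axis of rig and the x axis of mat, either way round below 0.2 rad and x of lens_tip in the frame of mat above 0 m and linear speed of rig below 0.03 m/s and velocity of joint cam between -0.08 and 0.08 rad/s); the robot touches nothing.
It fails at once if carried off (more than 0.12 m from its start, feet over 20 mm up) with the camera leaning more than 0.28 rad (distance of rig from where it was at the start of the episode above 0.12 m and height (world z) of rig above 0.02 m and angle between light_top's own z axis and vertical above 0.28 rad).
It fails at once if the camera slams into one of its stops (over 1.5 rad/s) ((value of joint cam above 0.28 rad and velocity of joint cam above 1.5 rad/s) or (value of joint cam below -0.28 rad and velocity of joint cam below -1.5 rad/s)).
It fails at once if the rig lands hard (over 0.5 m/s with its feet less than 12 mm above the worktop) (height (world z) of rig below 0.012 m and linear speed of rig above 0.5 m/s).
It fails at once if the rig is flung (over 1 m/s) or tips over (more than 0.8 rad) (linear speed of rig above 1 m/s or angle between rig's own z axis and vertical above 0.8 rad).
It fails at once if something else on the worktop is shifted more than 20 mm (distance of any of minipc, mouse, charger, mug, spare_lens, cleaner, card_case, driver from where it was at the start of the episode above 0.02 m).
It also fails if it takes over 70 s, if anything falls off the work surface, if the arm or the gripper's body presses on something with over 40 N, if the wrist force passes 120 N, or if a joint passes its speed limit or range.

## Working session

There is one attempt and no reset: what is moved stays moved. The work goes in short steps, Python scripts to look and compute and a tool call to move; the robot and the scene stay as the last step left them, time stands still between calls to the robot, and variables do not carry over. Pictures are saved under pics/ and viewed, at most 10 in all, crops included, and the job is handed in when it is done.

Besides the shell and the picture viewer there is one more tool, called after "Emit:" by a JSON object that holds its "fn" and its "kwargs", one argument or row to a line. carry_out: Moves the arm, as the interface text tells. Its arguments: {"type":"object","properties":{"xyz":{"type":"array","items":{"type":"array","items":{"type":"number"}}},"dr":{"type":"array","items":{"type":"array","items":{"type":"number"}}},"jaw":{"type":"array","items":{"type":"number"}},"newtons":{"type":"number"}},"required":["xyz","dr","jaw"]}

```bash
mkdir -p pics; ls; python3 - <<'E'
from plant import *
import cv2
for n in("side","top"):
    cv2.imwrite(f"pics/{n}0.png",grab_frame(n)[:,:,::-1]); print(n,camera_info(n))
print(read_state())
E
```

```text
pics
side {'vfov': 50.19128075604039, 'cx': 252.7968559312986, 'cy': 188.4129613748357, 'rvec': array([ 2.40582998, -0.47549963,  0.17269754]), 'tvec': array([-0.51157467,  0.26993605,  1.19041336])}
top {'vfov': 54.44484885079017, 'cx': 252.98673785916176, 'cy': 196.99338878722705, 'rvec': array([ 2.14183706, -2.08437415,  0.21616595]), 'tvec': array([-0.0136497 ,  0.60457376,  1.17894802])}
{'time_s': 0.1, 'q': array([ 1.12940123e+00,  4.91500256e-01,  1.55939200e+00,  4.10582297e-06,
        1.09173509e+00, -1.05614061e-01]), 'joint_velocities': array([ 0.00112351, -0.0008444 , -0.00217734,  0.00106158,  0.00118128,
        0.00061125]), 'joint_torque': array([ 3.35088560e-03, -6.13628268e+01, -2.58604091e+01,  6.93586003e-02,
        4.70790337e-02, -5.08099981e-05]), 'position': array([0.20583054, 0.58989531, 0.21411838]), 'tool_rot': array([-3.14056410e+00, -1.12697057e-04,  2.80580967e+00]), 'contact_force': array([0.34287734, 0.20184031, 0.60971271]), 'moment': array([0.01813427, 0.00419519, 0.00197295]), 'grip_force': 0.0, 'finger_gap': 0.0953256210471189}
```

View pics/side0.png

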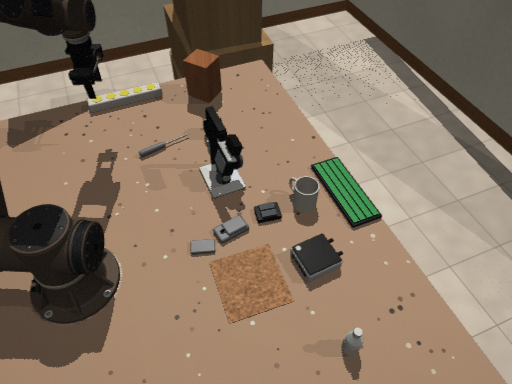

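View pics/top0.png

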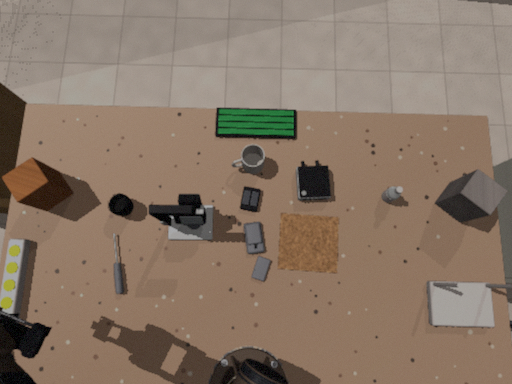

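Side: rig at about (222,150), mat at (250,282), mini PC at (317,256). Top: rig at (185,215), mat at (308,243), mini PC at (313,182). I'll zoom in on the rig.

```bash
cat > h.py <<'E'
import numpy as np, cv2
from plant import *
def cam(n):
    c=camera_info(n); f=192/np.tan(np.radians(c['vfov'])/2)
    return np.array([[f,0,c['cx']],[0,f,c['cy']],[0,0,1]]),cv2.Rodrigues(c['rvec'])[0],c['tvec']
def ray(n,u,v):
    K,R,t=cam(n); return -R.T@t, R.T@np.linalg.inv(K)@[u,v,1]
def onz(n,p,z):
    o,d=ray(n,*p); return o+d*(z-o[2])/d[2]
def tri(ps,pt):
    P=[K@np.c_[R,t] for K,R,t in map(cam,("side","top"))]
    X=cv2.triangulatePoints(P[0],P[1],np.array(ps,float).reshape(2,1),np.array(pt,float).reshape(2,1))[:,0]; return X[:3]/X[3]
def proj(n,X):
    K,R,t=cam(n); p=(R@np.asarray(X).reshape(-1,3).T).T+t; p=p@K.T; return p[:,:2]/p[:,2:]
E
python3 - <<'E'
from h import *
s=cv2.imread('pics/side0.png')[95:205,190:270];t=cv2.imread('pics/top0.png')[185:255,135:225]
a=cv2.resize(s,None,fx=5,fy=5,interpolation=2);b=cv2.resize(t,None,fx=4.4,fy=4.4,interpolation=2)
c=np.zeros((550,800,3),np.uint8);c[:a.shape[0],:400]=a;c[:b.shape[0],402:402+b.shape[1]]=b[:,:398]
# brighten
c=np.clip(255*(c/255.)**.6,0,255).astype(np.uint8)
cv2.imwrite('pics/z0.png',c)
im=cv2.imread('pics/top0.png');hsv=cv2.cvtColor(im,cv2.COLOR_BGR2HSV)
print(hsv[243,308],hsv[243,350])
for n,(u,v) in(("top",(308,243)),("side",(250,282))):
    im=cv2.imread(f'pics/{n}0.png');lab=cv2.cvtColor(im,cv2.COLOR_BGR2LAB).astype(float)
    print(n,lab[v-5:v+5,u-5:u+5].mean((0,1)),lab[v-45:v-42,u:u+5].mean((0,1)),lab[v:v+5,u-60:u-55].mean((0,1)))
    m=((lab[:,:,2]-lab[v+0:v+5,u-60:u-55].mean((0,1))[2])>8).astype(np.uint8)
    m=cv2.morphologyEx(m,cv2.MORPH_CLOSE,np.ones((5,5)));m=cv2.morphologyEx(m,cv2.MORPH_OPEN,np.ones((7,7)))
    cs=cv2.findContours(m,0,1)[0]
    for k in cs:
        if cv2.pointPolygonTest(k,(u,v),False)>=0:
            r=cv2.minAreaRect(k);print(r);g=np.array([onz(n,p[0],.003) for p in k])[:,:2].astype(np.float32)
            print(cv2.minAreaRect(g), onz(n,cv2.minAreaRect(k)[0],.003))
for n,p in(("top",(313,182)),):print('minipc',onz(n,p,.048))
for k,p in dict(mug=(253,160),chg=(250,199),mouse=(254,238),case=(261,268),lens=(121,205),cl=(392,195)).items():print(k,onz('top',p,.03))
print('rig tri',tri((213,120),(180,214)))
E
```

```text
[ 14 127 142] [ 14  79 146]
top [115.33 138.72 152.01] [ 58.86666667 129.2        131.46666667] [104.08 129.28 126.32]
((255.49996948242188, 191.49996948242188), (510.99993896484375, 382.99993896484375), -0.0)
((0.7101231217384338, -0.005116939544677734), (1.3898731470108032, 1.997176170349121), 1.6404452323913574) [ 0.63683952 -0.00525112  0.003     ]
side [131.15 140.37 154.22] [153.53333333 135.93333333 146.66666667] [152.6  135.88 146.68]
((250.14999389648438, 281.95001220703125), (62.61309051513672, 64.19422912597656), 71.56504821777344)
((0.4657878279685974, -0.19094052910804749), (0.19756503403186798, 0.18550367653369904), 87.69220733642578) [ 0.46474757 -0.19481854  0.003     ]
minipc [ 0.66516219 -0.19930637  0.048     ]
mug [0.74298707 0.00641507 0.03      ]
chg [0.60411732 0.0128983  0.03      ]
mouse [ 0.47177535 -0.00424215  0.03      ]
case [ 0.37407568 -0.02981761  0.03      ]
lens [0.57134786 0.45013369 0.03      ]
cl [ 0.63136146 -0.47205248  0.03      ]
rig tri [0.50646572 0.19624625 0.28790537]
```

View pics/z0.png

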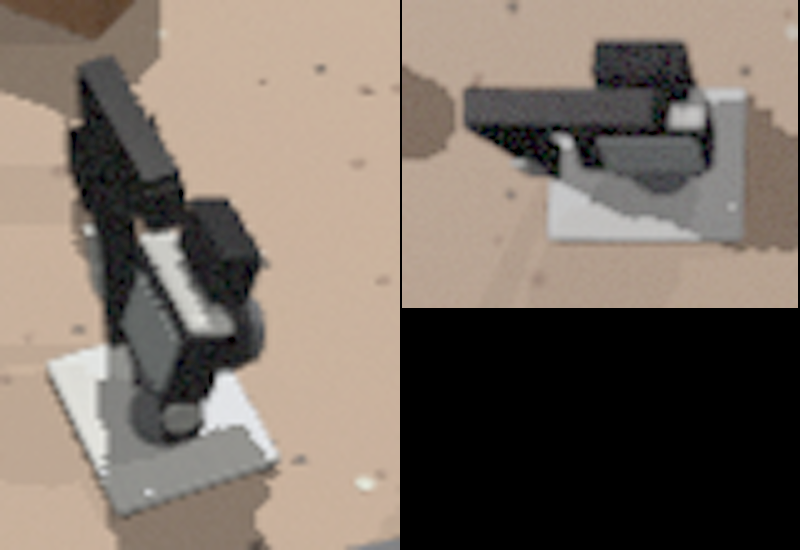

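The crops show the plate corners, the bar's top face and the light. The bar's ends in the top crop are at (464,108) and (668,108), and in the side crop at about (97,62) and (160,175).

```bash
python3 - <<'E'
from h import *
S=lambda x,y:(190+(x+.5)/5-.5,95+(y+.5)/5-.5)
T=lambda x,y:(135+(x-402+.5)/4.4-.5,185+(y+.5)/4.4-.5)
a=tri(S(97,62),T(464,108));b=tri(S(160,176),T(668,108))
print('bar far',a,'near',b,np.linalg.norm(a-b),'ang',np.arctan2(*(a-b)[[1,0]])-np.pi/2)
pc=[tri(S(*s),T(*t)) for s,t in(((50,366),(548,240)),((122,512),(745,240)),((276,457),(745,90)))]
print(np.round(pc,4))
c=(pc[0]+pc[2])/2;print('plate centre',c)
d=pc[0]-pc[1];print('yaw',np.arctan2(d[1],d[0])-np.pi/2)
for z in(.01,):
  q=[onz('top',T(*t),z) for t in((548,240),(745,240),(745,90))];d=q[0]-q[1];e=q[2]-q[1];print(np.round(q,4),np.linalg.norm(d),np.linalg.norm(e),(q[0]+q[2])/2,np.arctan2(d[1],d[0])-np.pi/2,np.arctan2(e[1],e[0]))
im=cv2.imread('pics/top0.png');lab=cv2.cvtColor(im,cv2.COLOR_BGR2LAB).astype(float)
m=(lab[:,:,2]>145).astype(np.uint8);m[:,:265]=0;m[:,355:]=0;m[:205]=0;m[285:]=0
m=cv2.morphologyEx(cv2.morphologyEx(m,3,np.ones((5,5))),2,np.ones((7,7)))
k=max(cv2.findContours(m,0,1)[0],key=cv2.contourArea);g=np.array([onz('top',p[0],.003) for p in k])[:,:2].astype(np.float32);print('mat',cv2.minAreaRect(g))
print('mat->pc via side pc', onz('side',(316,250),.048))
# bar edges straight line, yaw
g=cv2.cvtColor(im,6)
E
```

```text
bar far [0.52207851 0.28830854 0.26273548] near [0.52087736 0.15876132 0.27615999] 0.1302464702709011 ang -0.009271644865928685
[[0.4639 0.2882 0.006 ]
 [0.467  0.1354 0.0135]
 [0.5822 0.1414 0.0128]]
plate centre [0.52303559 0.21481317 0.00937374]
yaw 0.020236203429740307
[[0.4618 0.2875 0.01  ]
 [0.466  0.1359 0.01  ]
 [0.5833 0.1417 0.01  ]] 0.15159775968199765 0.11744290813474181 [0.52254553 0.21455617 0.01      ] 0.027171450258026475 0.048985350872783814
mat ((0.4654819071292877, -0.18902915716171265), (0.2023102194070816, 0.19270487129688263), 87.42354583740234)
mat->pc via side pc [ 0.67356919 -0.19463445  0.048     ]
```

Emit:
{"fn": "carry_out", "kwargs": {
  "xyz": [
    [0,0,-1],
    [0,0,-1],
    [0,0,-1],
    [0,0,-1],
    [0,0,-1],
    [0,0,-1],
    [0,0,-1],
    [0,0,-1],
    [0,0,-1],
    [0,0,-1]
  ],
  "dr": [
    [0,0,0.389],
    [0,0,0.389],
    [0,0,0.389],
    [0,0,0.389],
    [0,0,0.389],
    [0,0,0.389],
    [0,0,0.389],
    [0,0,0.389],
    [0,0,0.389],
    [0,0,0.389]
  ],
  "jaw": [-1,-1,-1,-1,-1,-1,-1,-1,-1,-1]
}}

```text
time_s: 1.1
position: [0.2059, 0.59, 0.2944]
tool_rot: [-3.141, 0.0, 1.587]
contact_force: [-0.1, -0.2, -0.5]
finger_gap: 0.0949
grip_force: 0.0
```

Emit:
{"fn": "carry_out", "kwargs": {
  "xyz": [
    [-0.93,0.79,-0.25],
    [-0.93,0.79,-0.25],
    [-0.93,0.79,-0.25]
  ],
  "dr": [
    [0,0,0],
    [0,0,0],
    [0,0,0]
  ],
  "jaw": [-1,-1,-1]
}}

```text
time_s: 1.4
position: [0.273, 0.5138, 0.3161]
tool_rot: [3.14, -0.001, 1.584]
contact_force: [-0.2, 0.6, 0.4]
finger_gap: 0.0953
grip_force: 0.0
```

Emit:
{"fn": "carry_out", "kwargs": {
  "xyz": [
    [-0.93,0.79,0],
    [-0.93,0.79,0],
    [-0.93,0.79,0]
  ],
  "dr": [
    [0,0,0],
    [0,0,0],
    [0,0,0]
  ],
  "jaw": [-1,-1,-1]
}}

```text
time_s: 1.7
position: [0.3367, 0.4402, 0.3147]
tool_rot: [3.141, 0.001, 1.583]
contact_force: [-0.0, 0.7, 0.6]
finger_gap: 0.0951
grip_force: 0.0
```

Emit:
{"fn": "carry_out", "kwargs": {
  "xyz": [
    [-0.93,0.79,0],
    [-0.93,0.79,0],
    [-0.93,0.79,0]
  ],
  "dr": [
    [0,0,0],
    [0,0,0],
    [0,0,0]
  ],
  "jaw": [-1,-1,-1]
}}

```text
time_s: 2.0
position: [0.4008, 0.3669, 0.3145]
tool_rot: [3.141, 0.001, 1.583]
contact_force: [-0.4, -0.4, 1.0]
finger_gap: 0.0949
grip_force: 0.0
```

Emit:
{"fn": "carry_out", "kwargs": {
  "xyz": [
    [-0.93,0.79,0],
    [-0.93,0.79,0],
    [-0.93,0.79,0]
  ],
  "dr": [
    [0,0,0],
    [0,0,0],
    [0,0,0]
  ],
  "jaw": [-1,-1,-1]
}}

```text
time_s: 2.3
position: [0.4649, 0.2937, 0.3143]
tool_rot: [3.141, 0.0, 1.583]
contact_force: [-0.6, 0.5, -0.5]
finger_gap: 0.0948
grip_force: 0.0
```

Emit:
{"fn": "carry_out", "kwargs": {
  "xyz": [
    [-0.93,0.79,0],
    [-0.93,0.79,0],
    [-0.93,0.79,0],
    [-0.93,0.79,0]
  ],
  "dr": [
    [0,0,0],
    [0,0,0],
    [0,0,0],
    [0,0,0]
  ],
  "jaw": [-1,-1,-1,-1]
}}

```text
time_s: 2.7
position: [0.5266, 0.2228, 0.3142]
tool_rot: [-3.141, -0.0, 1.584]
contact_force: [-0.6, -0.6, 0.2]
finger_gap: 0.0953
grip_force: 0.0
```

Emit:
{"fn": "carry_out", "kwargs": {
  "xyz": [
    [-0.135,-0.065,0.3],
    [-0.135,-0.065,0.3],
    [-0.135,-0.065,0.3]
  ],
  "dr": [
    [0,0,0],
    [0,0,0],
    [0,0,0]
  ],
  "jaw": [-1,-1,-1]
}}

```text
time_s: 3.0
position: [0.521, 0.2128, 0.2911]
tool_rot: [-3.141, -0.0, 1.586]
contact_force: [-0.3, -0.0, 0.3]
finger_gap: 0.095
grip_force: 0.0
```

```bash
python3 - <<'E'
from h import *
for n in("side","top"):
    cv2.imwrite(f"pics/{n}1.png",grab_frame(n)[:,:,::-1]); print(n,ray(n,250,190))
print([np.round(read_state()[k],4) for k in('position','moment','contact_force')])
s=cv2.imread('pics/side1.png')[85:205,180:280];t=cv2.imread('pics/top1.png')[175:265,135:225]
a=cv2.resize(s,None,fx=4.5,fy=4.5,interpolation=2);b=cv2.resize(t,None,fx=3.8,fy=3.8,interpolation=2)
c=np.zeros((540,800,3),np.uint8);c[:,:450]=a;c[:b.shape[0],455:455+b.shape[1]]=b
cv2.imwrite('pics/z1.png',np.clip(255*(c/255.)**.6,0,255).astype(np.uint8))
E
```

```text
side (array([ 0.26122046, -0.70981885,  1.08608432]), array([ 0.23671223,  0.59345531, -0.76931115]))
top (array([ 0.35256087, -0.00159458,  1.27722844]), array([ 0.22130909,  0.01203735, -0.97534226]))
[array([0.5216, 0.2126, 0.2917]), array([-0.1313,  0.0452, -0.0471]), array([-0.2059, -0.0186,  0.9435])]
```

View pics/z1.png

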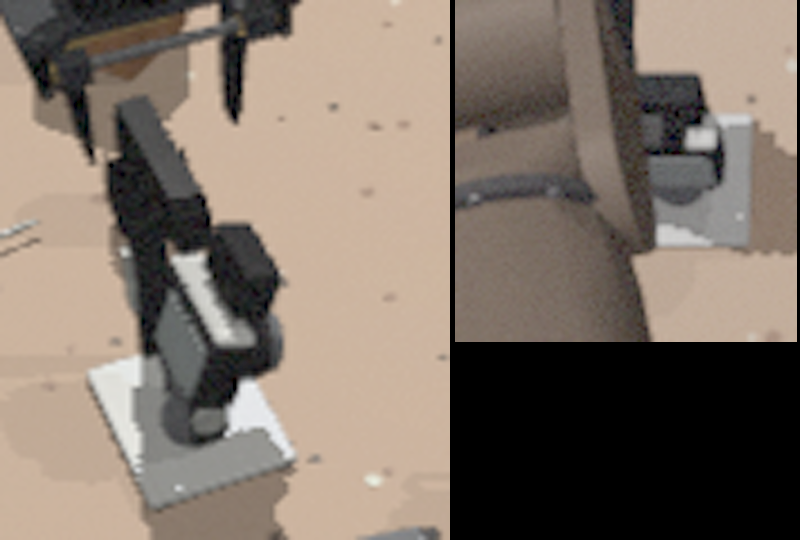

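The side crop shows the two fingertips at (90,158) and (235,120), straddling the bar, and the light's free front edge at about (275,275). The silver camera top shows at (210,300). I'll descend and grip.

Emit:
{"fn": "carry_out", "kwargs": {
  "xyz": [
    [0,0,0.25],
    [0,0,0.5],
    [0,0,0.7],
    [0,0,0.84],
    [0,0,0.84],
    [0,0,0.84]
  ],
  "dr": [
    [0,0,0],
    [0,0,0],
    [0,0,0],
    [0,0,0],
    [0,0,0],
    [0,0,0]
  ],
  "jaw": [-1,-1,-1,-1,-1,-1]
}}

```text
time_s: 3.7
position: [0.522, 0.2117, 0.2242]
tool_rot: [3.141, -0.0, 1.584]
contact_force: [0.2, 0.5, 0.1]
finger_gap: 0.0949
grip_force: 0.0
```

Emit:
{"fn": "carry_out", "kwargs": {
  "xyz": [
    [0,0,0],
    [0,0,0],
    [0,0,0],
    [0,0,0],
    [0,0,0],
    [0,0,0],
    [0,0,0],
    [0,0,0]
  ],
  "dr": [
    [0,0,0],
    [0,0,0],
    [0,0,0],
    [0,0,0],
    [0,0,0],
    [0,0,0],
    [0,0,0],
    [0,0,0]
  ],
  "jaw": [0.0,0.3,0.5,0.7,1,1,1,1],
  "newtons": 55
}}

```text
time_s: 4.5
position: [0.5217, 0.2114, 0.2234]
tool_rot: [3.142, -0.0, 1.584]
contact_force: [0.3, -0.4, -0.3]
finger_gap: 0.0368
grip_force: 0.0
```

```bash
python3 - <<'E'
from h import *
cv2.imwrite("pics/side2.png",grab_frame("side")[:,:,::-1])
for i in range(3):
    grab_frame("side"); s=read_state(); print([np.round(s[k],4) for k in('time_s','position','tool_rot','moment','contact_force','finger_gap')])
E
```

```text
[np.float64(4.6), array([0.5219, 0.2114, 0.2235]), array([ 3.1409e+00, -2.0000e-04,  1.5838e+00]), array([-0.1143, -0.3817,  0.0162]), array([1.8625, 0.4861, 0.8037]), np.float64(0.0288)]
[np.float64(4.65), array([0.5221, 0.2114, 0.2236]), array([ 3.1405e+00, -3.0000e-04,  1.5837e+00]), array([0.041 , 1.3054, 0.0932]), array([-2.519 ,  0.4338, -3.9861]), np.float64(0.0257)]
[np.float64(4.7), array([0.5215, 0.2113, 0.2232]), array([-3.1412e+00,  1.0000e-04,  1.5837e+00]), array([-0.5747, -0.0659, -0.0234]), array([ 0.8023, -2.9052,  4.3636]), np.float64(0.0253)]
```

Emit:
{"fn": "carry_out", "kwargs": {
  "xyz": [
    [0,0,-0.05],
    [0,0,-0.15],
    [0,0,-0.3],
    [0,0,-0.45],
    [0,0,-0.6],
    [0,0,-0.7],
    [0,0,-0.75],
    [0,0,-0.75],
    [0,0,-0.75],
    [0,0,-0.75],
    [0,0,-0.75]
  ],
  "dr": [
    [0,0,0],
    [0,0,0],
    [0,0,0],
    [0,0,0],
    [0,0,0],
    [0,0,0],
    [0,0,0],
    [0,0,0],
    [0,0,0],
    [0,0,0],
    [0,0,0]
  ],
  "jaw": [1,1,1,1,1,1,1,1,1,1,1]
}}

```text
time_s: 5.8
position: [0.5216, 0.2113, 0.283]
tool_rot: [-3.141, 0.0, 1.584]
contact_force: [0.3, 1.2, -5.3]
finger_gap: 0.0255
grip_force: 55.0
```

```bash
python3 - <<'E'
from h import *
cv2.imwrite("pics/side3.png",grab_frame("side")[:,:,::-1])
s=read_state(); print([np.round(s[k],4) for k in('time_s','position','tool_rot','moment','contact_force','finger_gap')])
c=cv2.imread('pics/side3.png')[60:190,185:285]
c=cv2.resize(c,None,fx=4.5,fy=4.5,interpolation=2)
cv2.imwrite('pics/z3.png',np.clip(255*(c/255.)**.6,0,255).astype(np.uint8))
E
```

```text
[np.float64(5.85), array([0.5216, 0.2113, 0.2831]), array([-3.1410e+00,  1.0000e-04,  1.5837e+00]), array([-0.0554,  0.1337,  0.0567]), array([ 0.6344,  0.4085, -5.5693]), np.float64(0.026)]
```

View pics/z3.png

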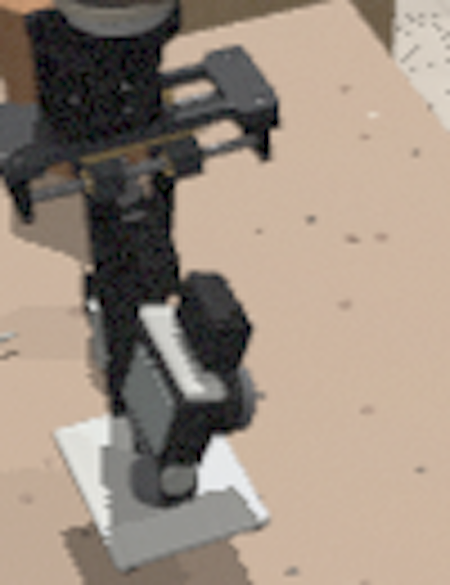

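The side crop shows the rig hanging level, with the light's near front corner at about (248,322) in the crop, which is px (240,131.6). Its edge stands against the plain worktop. Next I'll write the lean measurement.

```bash
cat >> h.py <<'E'
from scipy.spatial.transform import Rotation as Ro
from scipy.optimize import fsolve, brentq
AX=np.array([0,0,.055])
TR=Ro.from_euler('xyz',[np.pi,0,np.pi/2]).as_matrix()   # tool axes in rig frame
def rig(pos,rpy):
    R=Ro.from_euler('xyz',rpy).as_matrix()@TR.T
    return R,np.asarray(pos)-R@[0,0,.223]
def lean(img,pos,rpy,guess,par,dbg=False):
    """absolute lean in rig's xz plane; edge of light at camera-frame x=d,y=y0"""
    d,y0=par; R,o=rig(pos,rpy); beta=np.arctan2(R[0,2]*R[0,0]/np.hypot(R[0,0],R[1,0])+R[1,2]*R[1,0]/np.hypot(R[0,0],R[1,0]),R[2,2])
    K,Rc,tc=cam('side'); C=-Rc.T@tc
    g=cv2.GaussianBlur(img,(3,3),0.6).max(2).astype(float)
    rel=guess-beta
    for it in range(3):
        zs=np.linspace(.102,.137,40)
        P=np.c_[d*np.cos(rel)+zs*np.sin(rel),np.full(40,y0),zs*np.cos(rel)-d*np.sin(rel)]+AX
        uv=proj('side',P@R.T+o); rows=np.arange(int(np.ceil(uv[:,1].min())),int(uv[:,1].max())+1)
        out=[]
        for r in rows:
            u=np.interp(r,uv[::-1,1],uv[::-1,0]); c=np.arange(int(u)-14,int(u)+15); p=g[r,c]
            th=.5*(np.percentile(p,10)+np.percentile(p,90))
            k=[i for i in range(28) if p[i]<th<=p[i+1] and p[max(0,i-2)]<th]
            if not k: continue
            x=[c[i]+(th-p[i])/(p[i+1]-p[i]) for i in k]; x=min(x,key=lambda q:abs(q-u))
            dd=R.T@(Rc.T@np.linalg.inv(K)@[x,r,1]); cc=R.T@(C-o)-AX; q=cc+dd*(y0-cc[1])/dd[1]
            out.append(np.arctan2(q[0],q[2])-np.arcsin(d/np.hypot(q[0],q[2])))
        rel=np.median(out)
    if dbg: print(np.round(np.array(out)+beta,3))
    return rel+beta,beta,np.std(out),len(out)
E
python3 - <<'E'
from h import *
pos,rpy=[.5216,.2113,.283],[-3.1412,0,1.5837]
R,o=rig(pos,rpy); th=.35
f=lambda v:proj('side',R@(np.array([v[0]*np.cos(th)+.14*np.sin(th),v[1],.14*np.cos(th)-v[0]*np.sin(th)])+AX)+o)[0]-[240.1,131.6]
par=fsolve(f,[.015,-.04]);print('d,y0',par)
im=cv2.imread('pics/side3.png'); im2=cv2.imread('pics/side2.png')
for p in(par,(.015,-.04),(.015,par[1])):
    print(lean(im,pos,rpy,.35,p,True),lean(im2,[.5218,.2113,.2234],rpy,.35,p))
print(lean(im,pos,rpy,.2,par))
# axis,lens check
lt=R@(np.array([.047*np.cos(th)+.05*np.sin(th),-.012,.05*np.cos(th)-.047*np.sin(th)])+AX)+o;print('lens px',proj('side',lt))
E
```

```text
d,y0 [ 0.00991122 -0.04679765]
[0.38  0.385 0.388 0.389 0.392 0.395 0.393 0.4   0.416]
(np.float64(0.39247649222091335), np.float64(0.00039265358979336874), np.float64(0.009659034099245248), 9) (np.float64(0.41679016449426276), np.float64(0.00039265358979336874), np.float64(0.02030082628207736), 9)
[0.367 0.379 0.383 0.387 0.387 0.391 0.394 0.392 0.399]
(np.float64(0.38733546980579187), np.float64(0.00039265358979336874), np.float64(0.008898455590720509), 9) (np.float64(0.41486596240119816), np.float64(0.00039265358979336874), np.float64(0.009592022921902055), 8)
[0.343 0.346 0.348 0.348 0.35  0.351 0.348 0.353 0.367]
(np.float64(0.34826937733874497), np.float64(0.00039265358979336874), np.float64(0.006464019791323722), 9) (np.float64(0.37327130279154797), np.float64(0.00039265358979336874), np.float64(0.007255377060562764), 8)
(np.float64(0.39247649222091335), np.float64(0.00039265358979336874), np.float64(0.009659034099245248), 9)
lens px [[237.94370163 146.90620595]]
```

Emit:
{"fn": "carry_out", "kwargs": {
  "xyz": [
    [0.0,-0.203,0.01],
    [0.0,-0.388,0.036],
    [0.0,-0.434,0.045],
    [0.0,-0.392,0.037],
    [0.0,-0.316,0.024]
  ],
  "dr": [
    [-0.031,0.0,0.0],
    [-0.059,0.0,0.0],
    [-0.066,0.0,0.0],
    [-0.06,0.0,0.0],
    [-0.048,0.0,0.0]
  ],
  "jaw": [1,1,1,1,1]
}}

```text
time_s: 6.4
position: [0.4962, 0.2112, 0.282]
tool_rot: [2.993, -0.0, 1.584]
contact_force: [1.2, -0.7, -4.9]
finger_gap: 0.0258
grip_force: 55.0
```

```bash
python3 ctl.py 4 14
```

```text
t 6.40 pred 0.016 meas -0.024 sd 0.085 n8 | beta act -0.149 mod -0.160 cmd -0.151; after .05s -0.147 rig [0.529 0.212 0.061]
state [ 0.0059 -0.2135 -0.0006  0.1953] sd [0.0219 0.0758 0.0018 0.0116]
xyz [[0.0, 0.102, 0.002], [0.0, 0.199, 0.009], [0.0, 0.261, 0.016], [0.0, 0.295, 0.021]]
dr [[0.016, 0.0, 0.0], [0.03, 0.0, 0.0], [0.04, 0.0, 0.0], [0.045, 0.0, 0.0]]
plan beta [-0.102 -0.056 -0.026 -0.01  -0.003 -0.     0.001  0.002  0.002  0.003
  0.004  0.004  0.005  0.005]
plan th [-0.034 -0.03  -0.018 -0.008 -0.003 -0.     0.001  0.001  0.    -0.
  0.     0.     0.001  0.001]
```

```bash
ls pics; python3 - <<'E'
from h import *
f=sorted([x for x in __import__('os').listdir('pics') if x[0]=='c'],key=lambda x:int(x[1:-4]))[-1];print(f)
im=cv2.imread('pics/'+f)
pos,rpy=[.4962,.2112,.282],[2.993,0,1.584]
for g in(0.05,0,-.05,-.1):print(lean(im,pos,rpy,g,(.015,-.0468),True))
c=cv2.resize(im[80:180,195:275],None,fx=6,fy=6,interpolation=0)
cv2.imwrite('pics/z4.png',np.clip(255*(c/255.)**.5,0,255).astype(np.uint8))
R,o=rig(pos,rpy)
for th in(0,-.1):
  rel=th+.149
  for z in(.1,.14):print(th,proj('side',R@(np.array([.015*np.cos(rel)+z*np.sin(rel),-.0468,z*np.cos(rel)-.015*np.sin(rel)])+AX)+o))
E
```

```text
c10.png
c9.png
side0.png
side1.png
side2.png
side3.png
top0.png
top1.png
z0.png
z1.png
z3.png
c10.png
[-0.054 -0.055 -0.055 -0.052  0.004  0.107  0.121  0.155]
(np.float64(-0.02363269027979531), np.float64(-0.14859265358979326), np.float64(0.08527256477451696), 8)
[-0.054 -0.055 -0.055 -0.052  0.004  0.107  0.121  0.155]
(np.float64(-0.02363269027979531), np.float64(-0.14859265358979326), np.float64(0.08527256477451696), 8)
[-0.054 -0.055 -0.055 -0.052  0.004  0.107  0.121  0.155]
(np.float64(-0.02363269027979531), np.float64(-0.14859265358979326), np.float64(0.08527256477451696), 8)
[-0.054 -0.055 -0.055 -0.052  0.004  0.107  0.121  0.155]
(np.float64(-0.02363269027979531), np.float64(-0.14859265358979326), np.float64(0.08527256477451696), 8)
0 [[227.30989123 141.9357012 ]]
0 [[226.67545578 132.16380869]]
-0.1 [[224.21008941 142.59481252]]
-0.1 [[222.24030928 133.2211936 ]]
```

View pics/z4.png

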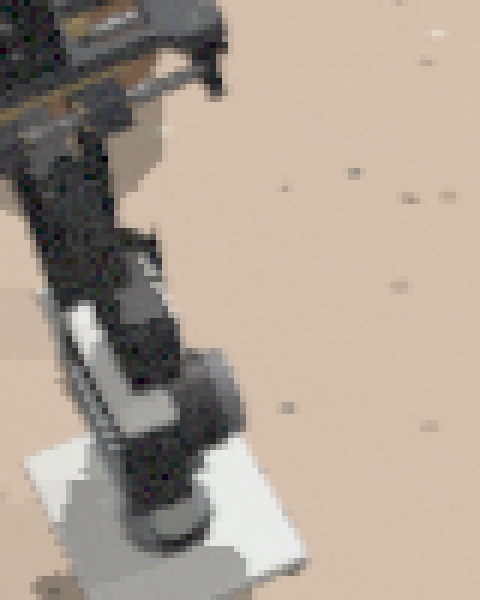

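The crop shows the light's near edge at (178,320), above the lens, which starts at row 350. Only the upper rows of the edge are valid, and they give a lean of about −0.05. I'll narrow the edge window and rebuild the filter state.

```bash
sed -i 's/zs=np.linspace(.102,.137,40)/zs=np.linspace(.119,.140,40)/' h.py; sed -i 's/,LAG=.0017,.13,.04,.005,.03/,LAG=.0017,.13,.04,.005,.01/' ctl.py
python3 - <<'E'
import re
src=open('ctl.py').read().split("F='st.json'")[0]
import sys; exec(src)
S=np.array([.3495,0,0,.198]);P=np.diag([.0072**2,.01**2,.002**2,.012**2]);b=(0,0)
rows=np.array([-.031,-.059,-.066,-.06,-.048])*np.pi
S,P,b=prop(S,P,b,rows)
for f,pos,rpy,g in(('c9',[.5216,.2113,.283],[-3.1412,0,1.5837],.35),('c10',[.4962,.2112,.282],[2.993,0,1.584],0)):
    print(lean(cv2.imread(f'pics/{f}.png'),pos,rpy,g,PAR,True))
meas=-.053;print(S)
Kg=P[:,0]/(P[0,0]+1.2e-4);S=S+Kg*(meas-S[0]);P=P-np.outer(Kg,P[0]);print(S)
S,P,b=prop(S,P,b,[b[1]],.05)
json.dump(dict(S=S.tolist(),P=P.tolist(),b=list(b),rows=[],T=[.5216,.2113,.06,.0129,-.048*np.pi]),open('st.json','w'))
E
python3 ctl.py 4 14
```

```text
[0.333 0.343 0.346 0.348 0.347 0.349]
(np.float64(0.34682017463713133), np.float64(0.00039265358979336874), np.float64(0.005621907898512816), 6)
[-0.06  -0.054 -0.055 -0.055 -0.052]
(np.float64(-0.054609970475483605), np.float64(-0.14859265358979326), np.float64(0.0026477096048354845), 5)
[ 0.00774691 -0.15441051  0.          0.198     ]
[-0.0458212  -0.30520808 -0.00279618  0.18558115]
t 6.45 pred -0.067 meas -0.081 sd 0.004 n5 | beta act -0.147 mod -0.151 cmd -0.151; after .05s -0.149 rig [0.531 0.212 0.062]
state [-0.0755 -0.5484 -0.0033  0.1849] sd [0.0078 0.0424 0.0013 0.0102]
xyz [[0.0, 0.182, 0.008], [0.0, 0.338, 0.027], [0.0, 0.421, 0.043], [0.0, 0.448, 0.048]]
dr [[0.028, 0.0, 0.0], [0.052, 0.0, 0.0], [0.064, 0.0, 0.0], [0.068, 0.0, 0.0]]
plan beta [-0.064  0.011  0.051  0.064  0.062  0.055  0.047  0.041  0.036  0.033
  0.031  0.028  0.025  0.025]
plan th [-0.119 -0.084 -0.046 -0.02  -0.006  0.     0.002  0.003  0.003  0.003
  0.003  0.003  0.001  0.   ]
```

Emit:
{"fn": "carry_out", "kwargs": {
  "xyz": [
    [0.0,0.182,0.008],
    [0.0,0.338,0.027],
    [0.0,0.421,0.043],
    [0.0,0.448,0.048]
  ],
  "dr": [
    [0.028,0.0,0.0],
    [0.052,0.0,0.0],
    [0.064,0.0,0.0],
    [0.068,0.0,0.0]
  ],
  "jaw": [1,1,1,1]
}}

```text
time_s: 6.9
position: [0.5339, 0.2112, 0.2822]
tool_rot: [-3.078, 0.0, 1.583]
contact_force: [-0.5, 0.4, -6.4]
finger_gap: 0.0257
grip_force: 55.0
```

```bash
python3 ctl.py 4 14
```

```text
t 6.90 pred -0.020 meas 0.004 sd 0.001 n5 | beta act 0.064 mod 0.062 cmd 0.063; after .05s 0.064 rig [0.52  0.211 0.06 ]
state [ 0.0019  0.2606 -0.0026  0.1804] sd [0.0096 0.0314 0.0006 0.0075]
xyz [[0.0, -0.035, 0.0], [0.0, -0.065, 0.001], [0.0, -0.084, 0.002], [0.0, -0.092, 0.002]]
dr [[-0.005, 0.0, 0.0], [-0.01, 0.0, 0.0], [-0.013, 0.0, 0.0], [-0.014, 0.0, 0.0]]
plan beta [0.046 0.032 0.023 0.019 0.018 0.018 0.018 0.019 0.019 0.019 0.019 0.019
 0.02  0.02 ]
plan th [0.017 0.013 0.008 0.004 0.002 0.001 0.    0.001 0.001 0.001 0.    0.
 0.001 0.001]
```

Emit:
{"fn": "carry_out", "kwargs": {
  "xyz": [
    [0.0,-0.035,0.0],
    [0.0,-0.065,0.001],
    [0.0,-0.084,0.002],
    [0.0,-0.092,0.002]
  ],
  "dr": [
    [-0.005,0.0,0.0],
    [-0.01,0.0,0.0],
    [-0.013,0.0,0.0],
    [-0.014,0.0,0.0]
  ],
  "jaw": [1,1,1,1]
}}

```text
time_s: 7.35
position: [0.5242, 0.2115, 0.284]
tool_rot: [-3.124, -0.0, 1.584]
contact_force: [1.0, 0.1, -6.8]
finger_gap: 0.0255
grip_force: 55.0
```

```bash
python3 ctl.py 4 14
```

```text
t 7.35 pred 0.003 meas 0.014 sd 0.005 n6 | beta act 0.017 mod 0.019 cmd 0.019; after .05s 0.017 rig [0.52  0.212 0.061]
state [ 0.0119 -0.0159 -0.0024  0.1794] sd [0.0094 0.0241 0.0004 0.0073]
xyz [[0.0, -0.01, 0.0], [0.0, -0.016, 0.0], [0.0, -0.019, 0.0], [0.0, -0.016, 0.0]]
dr [[-0.002, 0.0, 0.0], [-0.002, 0.0, 0.0], [-0.003, 0.0, 0.0], [-0.002, 0.0, 0.0]]
plan beta [0.014 0.011 0.01  0.011 0.012 0.014 0.015 0.016 0.017 0.017 0.017 0.018
 0.018 0.018]
plan th [ 0.011  0.007  0.003  0.001  0.    -0.    -0.    -0.    -0.    -0.
 -0.001 -0.001 -0.001 -0.001]
```

```bash
sed -i 's/as_rotvec()\/np.pi,3)/as_rotvec()\/np.pi,4)/' ctl.py; python3 - <<'E'
import json,math
d=json.load(open('st.json'));d['T'][4]=d['b'][1];d['rows']=[];json.dump(d,open('st.json','w'));print(d['T'])
E
python3 ctl.py 5 14 -.0093 -.067 0 -.0092
```

```text
[0.5216, 0.2113, 0.06, 0.0129, 0.018849555921538766]
t 7.40 pred 0.012 meas 0.014 sd 0.006 n6 | beta act 0.017 mod 0.019 cmd 0.019; after .05s 0.018 rig [0.52  0.212 0.061]
state [ 0.013   0.0142 -0.0024  0.1794] sd [0.0074 0.0164 0.0004 0.0073]
xyz [[-0.167, -0.036, 0.001], [-0.334, -0.069, 0.001], [-0.502, -0.097, 0.002], [-0.669, -0.122, 0.002], [-0.836, -0.144, 0.002]]
dr [[-0.0015, 0.0, 0.0006], [-0.0028, 0.0, 0.0012], [-0.0031, 0.0, 0.0018], [-0.0031, 0.0, 0.0023], [-0.0025, 0.0, 0.0029]]
plan beta [0.014 0.01  0.009 0.009 0.011 0.013 0.014 0.015 0.016 0.017 0.017 0.018
 0.018 0.018]
plan th [0.013 0.009 0.005 0.002 0.001 0.001 0.    0.    0.    0.    0.    0.001
 0.001 0.001]
```

Emit:
{"fn": "carry_out", "kwargs": {
  "xyz": [
    [-0.167,-0.036,0.001],
    [-0.334,-0.069,0.001],
    [-0.502,-0.097,0.002],
    [-0.669,-0.122,0.002],
    [-0.836,-0.144,0.002]
  ],
  "dr": [
    [-0.0015,0.0,0.0006],
    [-0.0028,0.0,0.0012],
    [-0.0031,0.0,0.0018],
    [-0.0031,0.0,0.0023],
    [-0.0025,0.0,0.0029]
  ],
  "jaw": [1,1,1,1,1]
}}

```text
time_s: 7.95
position: [0.5142, 0.143, 0.2836]
tool_rot: [-3.131, 0.0, 1.574]
contact_force: [0.0, 0.1, -6.0]
finger_gap: 0.0261
grip_force: 55.0
```

```bash
python3 ctl.py 5 14 -.0093 -.067 0 -.0092
```

```text
t 7.95 pred 0.001 meas 0.045 sd 0.003 n5 | beta act 0.011 mod 0.011 cmd 0.011; after .05s 0.011 rig [0.512 0.143 0.061]
state [ 0.0362  0.0397 -0.0019  0.1776] sd [0.009  0.0236 0.0004 0.0074]
xyz [[-0.167, -0.049, 0.0], [-0.335, -0.092, 0.001], [-0.502, -0.12, 0.001], [-0.67, -0.137, 0.001], [-0.837, -0.153, 0.002]]
dr [[-0.0038, 0.0, 0.0006], [-0.0067, 0.0, 0.0012], [-0.0073, 0.0, 0.0018], [-0.0064, 0.0, 0.0023], [-0.0051, 0.0, 0.0029]]
plan beta [-0.001 -0.01  -0.012 -0.009 -0.005 -0.     0.004  0.007  0.009  0.01
  0.012  0.013  0.015  0.015]
plan th [ 0.033  0.022  0.012  0.005  0.002  0.001  0.     0.     0.    -0.
 -0.     0.     0.002  0.003]
```

Emit:
{"fn": "carry_out", "kwargs": {
  "xyz": [
    [-0.167,-0.049,0.0],
    [-0.335,-0.092,0.001],
    [-0.502,-0.12,0.001],
    [-0.67,-0.137,0.001],
    [-0.837,-0.153,0.002]
  ],
  "dr": [
    [-0.0038,0.0,0.0006],
    [-0.0067,0.0,0.0012],
    [-0.0073,0.0,0.0018],
    [-0.0064,0.0,0.0023],
    [-0.0051,0.0,0.0029]
  ],
  "jaw": [1,1,1,1,1]
}}

```text
time_s: 8.5
position: [0.5022, 0.0762, 0.2836]
tool_rot: [3.137, 0.0, 1.565]
contact_force: [-0.3, -0.2, -6.1]
finger_gap: 0.0257
grip_force: 55.0
```

```bash
python3 ctl.py 5 14 -.0093 -.067 0 -.0092
```

```text
t 8.50 pred 0.002 meas 0.040 sd 0.012 n5 | beta act -0.005 mod -0.005 cmd -0.005; after .05s -0.004 rig [0.503 0.076 0.061]
state [ 0.0312  0.01   -0.0016  0.1775] sd [0.0102 0.0236 0.0004 0.0076]
xyz [[-0.168, -0.035, 0.0], [-0.335, -0.066, 0.0], [-0.503, -0.086, 0.0], [-0.67, -0.1, 0.0], [-0.838, -0.112, -0.001]]
dr [[-0.0019, 0.0, 0.0006], [-0.0032, 0.0, 0.0012], [-0.0029, 0.0, 0.0018], [-0.0016, 0.0, 0.0023], [0.0, 0.0, 0.0029]]
plan beta [-0.011 -0.015 -0.014 -0.01  -0.005 -0.001  0.003  0.005  0.007  0.009
  0.01   0.011  0.013  0.012]
plan th [ 0.025  0.016  0.008  0.003  0.001 -0.    -0.001 -0.001 -0.002 -0.001
 -0.001 -0.001 -0.    -0.   ]
```

Emit:
{"fn": "carry_out", "kwargs": {
  "xyz": [
    [-0.168,-0.035,0.0],
    [-0.335,-0.066,0.0],
    [-0.503,-0.086,0.0],
    [-0.67,-0.1,0.0],
    [-0.838,-0.112,-0.001]
  ],
  "dr": [
    [-0.0019,0.0,0.0006],
    [-0.0032,0.0,0.0012],
    [-0.0029,0.0,0.0018],
    [-0.0016,0.0,0.0023],
    [0.0,0.0,0.0029]
  ],
  "jaw": [1,1,1,1,1]
}}

```text
time_s: 9.05
position: [0.493, 0.0092, 0.2836]
tool_rot: [3.137, 0.0, 1.556]
contact_force: [0.4, -0.3, -5.8]
finger_gap: 0.0258
grip_force: 55.0
```

```bash
sed -i 's/1e-4,1e-8,1e-6/1e-4,1e-7,1e-6/' ctl.py; python3 ctl.py 5 14 -.0093 -.067 0 -.0092
```

```text
t 9.05 pred 0.001 meas 0.031 sd 0.060 n5 | beta act -0.005 mod -0.005 cmd -0.005; after .05s -0.004 rig [0.494 0.009 0.061]
state [ 0.0113  0.     -0.0015  0.1776] sd [0.0187 0.0303 0.0006 0.0078]
xyz [[-0.168, -0.019, 0.0], [-0.336, -0.037, 0.0], [-0.503, -0.052, 0.0], [-0.671, -0.068, 0.0], [-0.839, -0.083, 0.0]]
dr [[0.0003, 0.0, 0.0006], [0.0006, 0.0, 0.0012], [0.0016, 0.0, 0.0018], [0.0022, 0.0, 0.0023], [0.0032, 0.0, 0.0029]]
plan beta [-0.004 -0.003 -0.     0.002  0.005  0.006  0.008  0.009  0.01   0.01
  0.011  0.011  0.012  0.012]
plan th [ 0.007  0.004  0.002  0.001  0.    -0.    -0.    -0.    -0.    -0.001
 -0.001 -0.001 -0.     0.   ]
```

```bash
python3 - <<'E'
from h import *
import os
fs=sorted([x for x in os.listdir('pics') if x[0]=='c'],key=lambda x:int(x[1:-4]))[-2:];print(fs)
c=np.zeros((600,800,3),np.uint8)
for j,(f,pos,rpy) in enumerate(zip(fs,([.5022,.0762,.2836],[.493,.0092,.2836]),([3.137,0,1.565],[3.137,0,1.556]))):
    im=cv2.imread('pics/'+f); print(lean(im,pos,rpy,.03,(.015,-.0468),True))
    R,o=rig(pos,rpy)
    q=[proj('side',R@(np.array([.015*np.cos(r)+z*np.sin(r),-.0468,z*np.cos(r)-.015*np.sin(r)])+AX)+o)[0] for r,z in((.005,.119),(.005,.14),(.105,.14))]
    x,y=np.round(q[1]).astype(int)-[30,50];print(x,y,np.round(q,1))
    c[:,j*400:j*400+396]=cv2.resize(im[y:y+100,x:x+66],(396,600),interpolation=0)
cv2.imwrite('pics/z5.png',np.clip(255*(c/255.)**.5,0,255).astype(np.uint8))
E
```

```text
['c17.png', 'c18.png']
[0.038 0.041 0.038 0.041 0.069]
(np.float64(0.04056399397944174), np.float64(-0.004592653589793105), np.float64(0.011677040751215872), 5)
207 115 [[237.2 169.8]
 [237.  164.7]
 [241.7 163.8]]
[0.024 0.027 0.031 0.129 0.165]
(np.float64(0.030944787897196915), np.float64(-0.004592653589793105), np.float64(0.059720789534676307), 5)
213 133 [[242.7 187.7]
 [242.6 182.6]
 [247.5 181.7]]
```

View pics/z5.png

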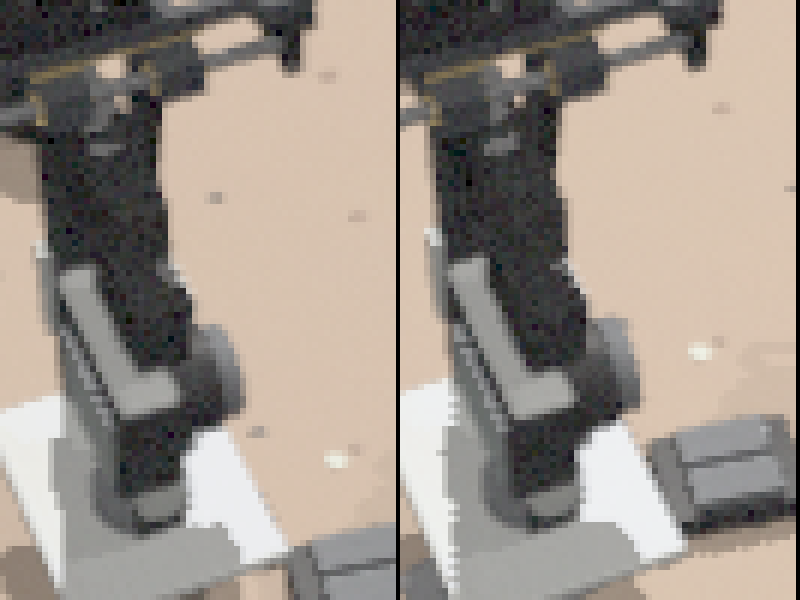

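The light's near corner is at about (583,300) in the right crop, with the lens starting just below it. I'll keep the lowest three row values only, so the lens can't bias the reading.

```bash
python3 - <<'E'
s=open('h.py').read()
s=s.replace("        rel=np.median(out)\n","        out=np.sort(out)[:3]; rel=np.median(out)\n")
open('h.py','w').write(s)
import json
d=json.load(open('st.json'));d['T']=[.5216-.0093*3,.2113-.067*3,.06,.0129-.0276,d['b'][1]];d['rows']=[];json.dump(d,open('st.json','w'));print(d['T'])
E
python3 ctl.py 5 14 -.0093 -.067 0 -.0092
```

```text
[0.49369999999999997, 0.010299999999999976, 0.06, -0.0147, -0.005026548245743664]
t 9.10 pred 0.010 meas 0.022 sd 0.003 n3 | beta act -0.004 mod -0.005 cmd -0.005; after .05s -0.005 rig [0.494 0.007 0.061]
state [ 0.0195 -0.0178 -0.0015  0.1776] sd [0.009  0.0182 0.0006 0.0078]
xyz [[-0.168, -0.025, 0.0], [-0.336, -0.046, 0.0], [-0.503, -0.064, 0.0], [-0.671, -0.079, 0.0], [-0.839, -0.093, 0.0]]
dr [[-0.0006, 0.0, 0.0006], [-0.0006, 0.0, 0.0012], [-0.0003, 0.0, 0.0018], [0.0006, 0.0, 0.0023], [0.0016, 0.0, 0.0029]]
plan beta [-0.007 -0.007 -0.006 -0.003  0.     0.003  0.005  0.007  0.008  0.009
  0.01   0.01   0.011  0.011]
plan th [ 0.014  0.009  0.004  0.001 -0.    -0.001 -0.001 -0.001 -0.001 -0.001
 -0.001 -0.001 -0.001 -0.001]
```

Emit:
{"fn": "carry_out", "kwargs": {
  "xyz": [
    [-0.168,-0.025,0.0],
    [-0.336,-0.046,0.0],
    [-0.503,-0.064,0.0],
    [-0.671,-0.079,0.0],
    [-0.839,-0.093,0.0]
  ],
  "dr": [
    [-0.0006,0.0,0.0006],
    [-0.0006,0.0,0.0012],
    [-0.0003,0.0,0.0018],
    [0.0006,0.0,0.0023],
    [0.0016,0.0,0.0029]
  ],
  "jaw": [1,1,1,1,1]
}}

```text
time_s: 9.65
position: [0.4845, -0.0579, 0.2835]
tool_rot: [-3.141, 0.0, 1.547]
contact_force: [0.6, 0.9, -6.0]
finger_gap: 0.0257
grip_force: 55.0
```

```bash
python3 ctl.py 5 14 -.0093 -.067 0 -.0092
```

```text
t 9.65 pred 0.000 meas 0.022 sd 0.012 n3 | beta act 0.000 mod -0.000 cmd 0.000; after .05s 0.000 rig [ 0.484 -0.058  0.06 ]
state [ 0.0172  0.015  -0.0012  0.1775] sd [0.0103 0.0269 0.0007 0.0079]
xyz [[-0.168, -0.028, 0.0], [-0.336, -0.051, 0.0], [-0.504, -0.068, 0.0], [-0.672, -0.083, 0.0], [-0.84, -0.098, 0.0]]
dr [[-0.0013, 0.0, 0.0006], [-0.0019, 0.0, 0.0012], [-0.0016, 0.0, 0.0018], [-0.001, 0.0, 0.0023], [-0.0003, 0.0, 0.0029]]
plan beta [-0.004 -0.006 -0.005 -0.003 -0.001  0.002  0.004  0.005  0.006  0.007
  0.008  0.008  0.009  0.009]
plan th [ 0.014  0.009  0.005  0.002  0.001  0.     0.    -0.    -0.    -0.
 -0.    -0.     0.     0.   ]
```

Emit:
{"fn": "carry_out", "kwargs": {
  "xyz": [
    [-0.168,-0.028,0.0],
    [-0.336,-0.051,0.0],
    [-0.504,-0.068,0.0],
    [-0.672,-0.083,0.0],
    [-0.84,-0.098,0.0]
  ],
  "dr": [
    [-0.0013,0.0,0.0006],
    [-0.0019,0.0,0.0012],
    [-0.0016,0.0,0.0018],
    [-0.001,0.0,0.0023],
    [-0.0003,0.0,0.0029]
  ],
  "jaw": [1,1,1,1,1]
}}

```text
time_s: 10.2
position: [0.4751, -0.1249, 0.2835]
tool_rot: [3.141, 0.0, 1.538]
contact_force: [-0.1, -0.6, -6.3]
finger_gap: 0.0258
grip_force: 55.0
```

```bash
python3 ctl.py 5 14 -.0093 -.067 -.005 -.0092
```

```text
t 10.20 pred 0.000 meas 0.044 sd 0.050 n3 | beta act -0.001 mod -0.001 cmd -0.001; after .05s -0.001 rig [ 0.475 -0.125  0.06 ]
state [ 0.0219  0.0191 -0.0008  0.1773] sd [0.0191 0.0369 0.0008 0.0081]
xyz [[-0.168, -0.03, 0.013], [-0.336, -0.057, 0.025], [-0.504, -0.074, 0.038], [-0.673, -0.088, 0.05], [-0.841, -0.099, 0.062]]
dr [[-0.0019, 0.0, 0.0006], [-0.0032, 0.0, 0.0012], [-0.0032, 0.0, 0.0018], [-0.0026, 0.0, 0.0023], [-0.0016, 0.0, 0.0029]]
plan beta [-0.007 -0.011 -0.011 -0.009 -0.006 -0.003 -0.001  0.001  0.002  0.003
  0.004  0.005  0.006  0.006]
plan th [ 0.019  0.012  0.006  0.003  0.001  0.    -0.    -0.001 -0.001 -0.002
 -0.002 -0.002 -0.001 -0.001]
```

```bash
python3 - <<'E'
from h import *
import os
f=sorted([x for x in os.listdir('pics') if x[0]=='c'],key=lambda x:int(x[1:-4]))[-1];print(f)
im=cv2.imread('pics/'+f);pos,rpy=[.4751,-.1249,.2835],[3.141,0,1.538]
print(lean(im,pos,rpy,.03,(.015,-.0468),True))
R,o=rig(pos,rpy)
q=[proj('side',R@(np.array([.015*np.cos(r)+z*np.sin(r),-.0468,z*np.cos(r)-.015*np.sin(r)])+AX)+o)[0] for r,z in((.0,.1),(.0,.14),(.1,.14))]
x,y=np.round(q[1]).astype(int)-[40,50];print(x,y,np.round(q,1))
cx=int(q[1][0]);print(im.max(2)[y+40:y+62,cx-8:cx+14])
c=cv2.resize(im[y:y+85,x:x+100],(700,595),interpolation=0)
cv2.imwrite('pics/z6.png',np.clip(255*(c/255.)**.5,0,255).astype(np.uint8))
E
```

```text
c22.png
[-0.008  0.036  0.11 ]
(np.float64(0.036490634406789735), np.float64(-0.0005926535897931018), np.float64(0.048920444499307686), 3)
215 173 [[255.1 232.1]
 [255.1 223.1]
 [260.4 222. ]]
[[ 15  17  10  14  15  13  16  77  52  55  68  71  71  56  85 105 107 107
  106 107 108 106]
 [ 17  14  17  15  14  11  14  89  64  32  65  72  70  45  44  98 110 110
  109 107 108 107]
 [ 11  11  14  14  14  12  19 158 115  33  68  74  73  71  44 100 113 109
  107 108 107  98]
 [ 14  10  14  14  14  24  70 166 129  50  58  72  72  72  47  88  98  79
   57  46  40  35]
 [ 13  19  17  16  12  60 166 190 186 106  35  69  75  74  64  44  35  35
   34  31  24  23]
 [ 16  14  15  19  19  13 184 196 136  71  34  67  76  72  72  44  24  17
   14  19  20  19]
 [ 13  16  15  14  17  17 109 175 189 118  31  61  73  70  59  31  15  17
    9  13  10   9]
 [ 14  16  16  14  16  15  39 184 195 136  60  16  20  12  15  19  15  15
   15  14  18  20]
 [ 17  16  13  20  13  18  16 110 170 186 115  27  10  14  17  16  21  21
   25  47  60  66]
 [ 20  18  22  16  21  22  16  59 139 177 112  36  34  32  43  61  67 
[... 439 characters left out ...]
6  53  88  97 101  99 177 204
  206 206 206 207]
 [ 17  16  13  15  13  10  12  11  46  61  59  58  83  93  95  95 122 187
  206 207 207 207]
 [ 14  14  13  15  17  15  12  14  47  51  47  47  50  80  88  92 128 189
  205 208 206 206]
 [ 14  13  14  11  13  15   9  15  46  44  42  39  53  76  85  82  85 175
  205 206 205 206]
 [ 15  11  13  10  15  16   5   9  45  41  34  31  30  67  79  78  79 115
  187 206 207 207]
 [ 14  14  13  10  14  15  17  11  19  28  31  27  27  42  66  71  69 119
  190 207 205 207]
 [ 16  12  14  13  17  16  15  21  26  27  26  25  25  38  60  64  63  78
  181 207 207 207]
 [ 12  20  21  28  27  15  26  28  24  25  24  24  24  24  48  58  57  56
  176 206 207 206]]
```

View pics/z6.png

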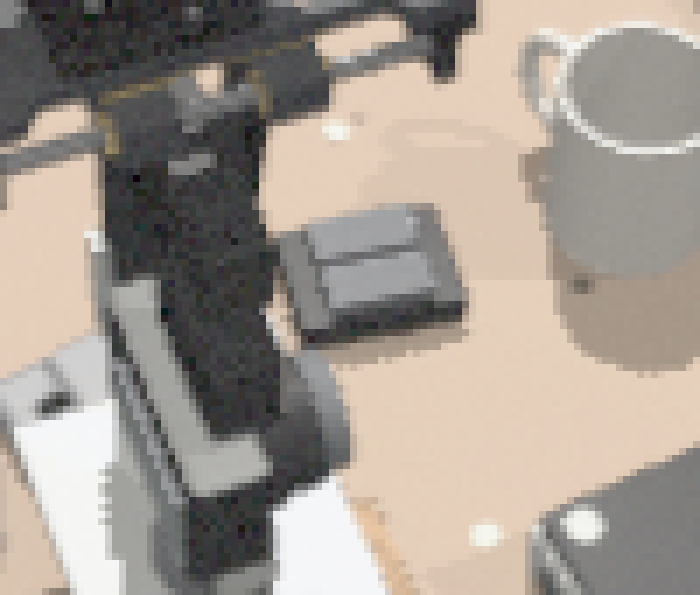

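The crop shows the light's near edge as a clean black to grey step, at col ≈254.5 for rows 223–231. The lens and charger behind it are lighter than the black of the light. I'll switch to a black-run edge, recheck on the earlier frames, and replan.

```bash
python3 - <<'E'
s=open('h.py').read()
a=s.index("            th=.5*(np.perc"); b=s.index("            dd=R.T@")
s=s[:a]+"""            j=[i for i in range(2,27) if p[i]>29 and p[i+1]>26 and (p[i-2:i]<26).all()]
            x=[c[i]+.5-np.clip((p[i]-15)/max(p[i+1]-15,1),0,1) for i in j]
            if not x: continue
            x=min(x,key=lambda q:abs(q-u))
"""+s[b:]
s=s.replace("out=np.sort(out)[:3]; rel","rel").replace("cv2.GaussianBlur(img,(3,3),0.6).max(2)","img.max(2)").replace("linspace(.119,.140,40)","linspace(.106,.138,40)")
open('h.py','w').write(s)
E
cat > t.py <<'E'
from h import *
for f,pos,rpy,g in(('side3',[.5216,.2113,.283],[-3.1412,0,1.5837],.35),('c10',[.4962,.2112,.282],[2.993,0,1.584],-.05),('c13',[.5242,.2115,.284],[-3.124,0,1.584],0),('c17',[.5022,.0762,.2836],[3.137,0,1.565],.03),('c18',[.493,.0092,.2836],[3.137,0,1.556],.03),('c22',[.4751,-.1249,.2835],[3.141,0,1.538],.0)):
    im=cv2.imread(f'pics/{f}.png')
    if im is not None:print(f,lean(im,pos,rpy,g,(.015,-.0468),True)[0])
E
python3 t.py
```

```text
[0.345 0.343 0.344 0.348 0.347 0.349 0.346]
side3 0.34602124609155804
[-0.056 -0.06  -0.053 -0.054 -0.068 -0.072]
c10 -0.058183207436206294
[0.012 0.022 0.021 0.02  0.02  0.023 0.009 0.009]
c13 0.019780307426939803
[0.04  0.041 0.039 0.052 0.043 0.036 0.037]
c17 0.03981546178931604
[0.026 0.027 0.027 0.03  0.019 0.019 0.019 0.019]
c18 0.022507701054102013
[-0.013 -0.013 -0.012 -0.009 -0.007 -0.012 -0.015]
c22 -0.012093181208691323
```

```bash
python3 - <<'E'
import json
d=json.load(open('st.json'));T=d['T'];m=[-.0093,-.067,-.005,-.0092]
d['T']=[t-x for t,x in zip(T[:4],m)]+[d['b'][1]];d['rows']=[];d['S']=[-.011,-.02,-.0013,.1775];d['P'][0]=[1e-4,0,0,0];d['P'][1]=[0,4e-4,0,0];d['P'][2][:2]=[0,0];d['P'][3][:2]=[0,0];json.dump(d,open('st.json','w'));print(d['T'])
E
python3 ctl.py 5 14 -.0093 -.067 -.005 -.0092
```

```text
[0.4751, -0.12370000000000003, 0.06, -0.0331, -0.0009424777960769326]
t 10.25 pred -0.011 meas -0.020 sd 0.001 n7 | beta act -0.001 mod -0.001 cmd -0.001; after .05s -0.001 rig [ 0.475 -0.127  0.06 ]
state [-0.0153 -0.02   -0.0013  0.1775] sd [0.0071 0.02   0.0009 0.0081]
xyz [[-0.168, 0.001, 0.013], [-0.336, -0.002, 0.025], [-0.505, -0.013, 0.038], [-0.673, -0.029, 0.05], [-0.841, -0.051, 0.063]]
dr [[0.0028, 0.0, 0.0006], [0.0051, 0.0, 0.0012], [0.006, 0.0, 0.0018], [0.0063, 0.0, 0.0023], [0.0057, 0.0, 0.0029]]
plan beta [0.008 0.015 0.018 0.019 0.017 0.016 0.014 0.013 0.012 0.012 0.011 0.011
 0.01  0.01 ]
plan th [-0.016 -0.011 -0.006 -0.002 -0.001  0.     0.     0.     0.     0.001
  0.001  0.001  0.001  0.   ]
```

Emit:
{"fn": "carry_out", "kwargs": {
  "xyz": [
    [-0.168,0.001,0.013],
    [-0.336,-0.002,0.025],
    [-0.505,-0.013,0.038],
    [-0.673,-0.029,0.05],
    [-0.841,-0.051,0.063]
  ],
  "dr": [
    [0.0028,0.0,0.0006],
    [0.0051,0.0,0.0012],
    [0.006,0.0,0.0018],
    [0.0063,0.0,0.0023],
    [0.0057,0.0,0.0029]
  ],
  "jaw": [1,1,1,1,1]
}}

```text
time_s: 10.8
position: [0.4688, -0.192, 0.2782]
tool_rot: [-3.125, -0.0, 1.529]
contact_force: [-0.6, 0.9, -5.9]
finger_gap: 0.0255
grip_force: 55.0
```

```bash
python3 ctl.py 5 14 0 0 -.01 0
```

```text
t 10.80 pred -0.001 meas 0.012 sd 0.003 n7 | beta act 0.017 mod 0.017 cmd 0.017; after .05s 0.017 rig [ 0.465 -0.192  0.055]
state [ 0.0096  0.0248 -0.001   0.1769] sd [0.0091 0.0291 0.0008 0.0082]
xyz [[0.0, -0.012, 0.025], [0.0, -0.024, 0.05], [0.0, -0.028, 0.075], [0.0, -0.028, 0.1], [0.0, -0.027, 0.125]]
dr [[-0.0019, 0.0, 0.0], [-0.0038, 0.0, 0.0], [-0.0044, 0.0, 0.0], [-0.0044, 0.0, 0.0], [-0.0044, 0.0, 0.0]]
plan beta [0.011 0.005 0.003 0.003 0.003 0.004 0.005 0.006 0.006 0.007 0.007 0.007
 0.008 0.008]
plan th [ 0.011  0.007  0.004  0.002  0.001 -0.    -0.    -0.    -0.    -0.
 -0.    -0.     0.     0.001]
```

Emit:
{"fn": "carry_out", "kwargs": {
  "xyz": [
    [0.0,-0.012,0.025],
    [0.0,-0.024,0.05],
    [0.0,-0.028,0.075],
    [0.0,-0.028,0.1],
    [0.0,-0.027,0.125]
  ],
  "dr": [
    [-0.0019,0.0,0.0],
    [-0.0038,0.0,0.0],
    [-0.0044,0.0,0.0],
    [-0.0044,0.0,0.0],
    [-0.0044,0.0,0.0]
  ],
  "jaw": [1,1,1,1,1]
}}

```text
time_s: 11.35
position: [0.4667, -0.1904, 0.2684]
tool_rot: [-3.139, 0.0, 1.529]
contact_force: [0.3, 0.4, -6.7]
finger_gap: 0.0258
grip_force: 55.0
```

```bash
sed -i 's/R=.01\*\*2+/R=.007**2+/' ctl.py; BM=.12 python3 ctl.py 6 14 0 0 -.01 0
```

```text
t 11.35 pred 0.001 meas -0.005 sd 0.005 n5 | beta act 0.003 mod 0.003 cmd 0.003; after .05s 0.003 rig [ 0.466 -0.19   0.045]
state [-0.0045 -0.022  -0.0011  0.1769] sd [0.0072 0.0263 0.0008 0.0084]
xyz [[0.0, 0.008, 0.021], [0.0, 0.012, 0.042], [0.0, 0.017, 0.063], [0.0, 0.017, 0.083], [0.0, 0.017, 0.104], [0.0, 0.015, 0.125]]
dr [[0.0012, 0.0, 0.0], [0.0019, 0.0, 0.0], [0.0025, 0.0, 0.0], [0.0025, 0.0, 0.0], [0.0025, 0.0, 0.0], [0.0022, 0.0, 0.0]]
plan beta [0.007 0.009 0.011 0.011 0.011 0.01  0.01  0.01  0.009 0.009 0.009 0.009
 0.009 0.009]
plan th [-0.005 -0.004 -0.002 -0.001 -0.    -0.    -0.     0.     0.    -0.
 -0.    -0.     0.     0.   ]
```

Emit:
{"fn": "carry_out", "kwargs": {
  "xyz": [
    [0.0,0.008,0.021],
    [0.0,0.012,0.042],
    [0.0,0.017,0.063],
    [0.0,0.017,0.083],
    [0.0,0.017,0.104],
    [0.0,0.015,0.125]
  ],
  "dr": [
    [0.0012,0.0,0.0],
    [0.0019,0.0,0.0],
    [0.0025,0.0,0.0],
    [0.0025,0.0,0.0],
    [0.0025,0.0,0.0],
    [0.0022,0.0,0.0]
  ],
  "jaw": [1,1,1,1,1,1]
}}

```text
time_s: 12.0
position: [0.4678, -0.1907, 0.2583]
tool_rot: [-3.132, 0.0, 1.529]
contact_force: [-0.3, -0.1, -6.7]
finger_gap: 0.0256
grip_force: 55.0
```

```bash
BM=.12 python3 ctl.py 7 14
```

```text
t 12.00 pred -0.000 meas 0.027 sd 0.005 n6 | beta act 0.010 mod 0.010 cmd 0.010; after .05s 0.010 rig [ 0.466 -0.191  0.035]
state [ 0.0254  0.037  -0.0006  0.1767] sd [0.0072 0.0267 0.0008 0.0086]
xyz [[0.0, -0.023, 0.0], [0.0, -0.042, 0.0], [0.0, -0.048, 0.001], [0.0, -0.046, 0.001], [0.0, -0.04, 0.0], [0.0, -0.034, 0.0], [0.0, -0.027, 0.0]]
dr [[-0.0035, 0.0, 0.0], [-0.0064, 0.0, 0.0], [-0.0073, 0.0, 0.0], [-0.007, 0.0, 0.0], [-0.0061, 0.0, 0.0], [-0.0051, 0.0, 0.0], [-0.0042, 0.0, 0.0]]
plan beta [-0.001 -0.01  -0.013 -0.012 -0.009 -0.006 -0.003 -0.001  0.     0.001
  0.002  0.003  0.004  0.004]
plan th [ 0.025  0.016  0.008  0.003  0.    -0.001 -0.001 -0.001 -0.002 -0.002
 -0.003 -0.003 -0.002 -0.002]
```

Emit:
{"fn": "carry_out", "kwargs": {
  "xyz": [
    [0.0,-0.023,0.0],
    [0.0,-0.042,0.0],
    [0.0,-0.048,0.001],
    [0.0,-0.046,0.001],
    [0.0,-0.04,0.0],
    [0.0,-0.034,0.0],
    [0.0,-0.027,0.0]
  ],
  "dr": [
    [-0.0035,0.0,0.0],
    [-0.0064,0.0,0.0],
    [-0.0073,0.0,0.0],
    [-0.007,0.0,0.0],
    [-0.0061,0.0,0.0],
    [-0.0051,0.0,0.0],
    [-0.0042,0.0,0.0]
  ],
  "jaw": [1,1,1,1,1,1,1]
}}

```text
time_s: 12.75
position: [0.4658, -0.1906, 0.2584]
tool_rot: [3.139, 0.0, 1.529]
contact_force: [0.5, -0.4, -5.8]
finger_gap: 0.026
grip_force: 55.0
```

```bash
BM=.12 python3 ctl.py 7 14
```

```text
t 12.75 pred -0.001 meas -0.003 sd 0.005 n7 | beta act -0.003 mod -0.003 cmd -0.003; after .05s -0.003 rig [ 0.466 -0.191  0.035]
state [-0.0026 -0.0027 -0.0006  0.1766] sd [0.0072 0.0274 0.0008 0.0088]
xyz [[0.0, 0.007, 0.0], [0.0, 0.013, 0.0], [0.0, 0.015, 0.0], [0.0, 0.017, 0.0], [0.0, 0.017, 0.0], [0.0, 0.017, 0.0], [0.0, 0.017, 0.0]]
dr [[0.001, 0.0, 0.0], [0.002, 0.0, 0.0], [0.0023, 0.0, 0.0], [0.0026, 0.0, 0.0], [0.0026, 0.0, 0.0], [0.0026, 0.0, 0.0], [0.0026, 0.0, 0.0]]
plan beta [-0.     0.003  0.004  0.005  0.005  0.005  0.005  0.005  0.005  0.005
  0.005  0.004  0.004  0.004]
plan th [-0.004 -0.003 -0.002 -0.001 -0.    -0.    -0.     0.     0.     0.001
  0.001  0.    -0.    -0.   ]
```

Very good agreement; continuing the hold.

Emit:
{"fn": "carry_out", "kwargs": {
  "xyz": [
    [0.0,0.007,0.0],
    [0.0,0.013,0.0],
    [0.0,0.015,0.0],
    [0.0,0.017,0.0],
    [0.0,0.017,0.0],
    [0.0,0.017,0.0],
    [0.0,0.017,0.0]
  ],
  "dr": [
    [0.001,0.0,0.0],
    [0.002,0.0,0.0],
    [0.0023,0.0,0.0],
    [0.0026,0.0,0.0],
    [0.0026,0.0,0.0],
    [0.0026,0.0,0.0],
    [0.0026,0.0,0.0]
  ],
  "jaw": [1,1,1,1,1,1,1]
}}

```text
time_s: 13.5
position: [0.467, -0.1907, 0.2585]
tool_rot: [-3.137, 0.0, 1.529]
contact_force: [-0.4, -0.1, -5.6]
finger_gap: 0.0259
grip_force: 55.0
```

```bash
BM=.12 python3 ctl.py 7 14
```

```text
t 13.50 pred 0.000 meas 0.003 sd 0.006 n7 | beta act 0.005 mod 0.005 cmd 0.005; after .05s 0.005 rig [ 0.466 -0.191  0.035]
state [ 0.0033  0.0067 -0.0005  0.1766] sd [0.0074 0.0277 0.0008 0.009 ]
xyz [[0.0, -0.004, 0.0], [0.0, -0.006, 0.0], [0.0, -0.006, 0.0], [0.0, -0.006, 0.0], [0.0, -0.006, 0.0], [0.0, -0.004, 0.0], [0.0, -0.004, 0.0]]
dr [[-0.0006, 0.0, 0.0], [-0.001, 0.0, 0.0], [-0.001, 0.0, 0.0], [-0.001, 0.0, 0.0], [-0.001, 0.0, 0.0], [-0.0006, 0.0, 0.0], [-0.0006, 0.0, 0.0]]
plan beta [0.003 0.002 0.002 0.002 0.002 0.003 0.003 0.003 0.003 0.004 0.004 0.004
 0.004 0.004]
plan th [ 0.003  0.002  0.001  0.    -0.    -0.    -0.    -0.001 -0.001 -0.001
 -0.001 -0.001 -0.001 -0.001]
```

Emit:
{"fn": "carry_out", "kwargs": {
  "xyz": [
    [0.0,-0.004,0.0],
    [0.0,-0.006,0.0],
    [0.0,-0.006,0.0],
    [0.0,-0.006,0.0],
    [0.0,-0.006,0.0],
    [0.0,-0.004,0.0],
    [0.0,-0.004,0.0]
  ],
  "dr": [
    [-0.0006,0.0,0.0],
    [-0.001,0.0,0.0],
    [-0.001,0.0,0.0],
    [-0.001,0.0,0.0],
    [-0.001,0.0,0.0],
    [-0.0006,0.0,0.0],
    [-0.0006,0.0,0.0]
  ],
  "jaw": [1,1,1,1,1,1,1]
}}

```text
time_s: 14.25
position: [0.4667, -0.1906, 0.2585]
tool_rot: [-3.138, 0.0, 1.529]
contact_force: [-0.2, 0.1, -5.8]
finger_gap: 0.0259
grip_force: 55.0
```

```bash
BM=.12 python3 ctl.py 8 14
```

```text
t 14.25 pred -0.000 meas -0.009 sd 0.003 n4 | beta act 0.003 mod 0.003 cmd 0.003; after .05s 0.003 rig [ 0.466 -0.191  0.035]
state [-0.0082 -0.0139 -0.0007  0.1766] sd [0.0069 0.0274 0.0008 0.0092]
xyz [[0.0, 0.008, 0.0], [0.0, 0.014, 0.0], [0.0, 0.017, 0.0], [0.0, 0.014, 0.0], [0.0, 0.012, 0.0], [0.0, 0.01, 0.0], [0.0, 0.01, 0.0], [0.0, 0.008, 0.0]]
dr [[0.0012, 0.0, 0.0], [0.0022, 0.0, 0.0], [0.0025, 0.0, 0.0], [0.0022, 0.0, 0.0], [0.0019, 0.0, 0.0], [0.0015, 0.0, 0.0], [0.0015, 0.0, 0.0], [0.0012, 0.0, 0.0]]
plan beta [0.007 0.01  0.011 0.01  0.009 0.008 0.008 0.007 0.006 0.006 0.006 0.005
 0.005 0.005]
plan th [-0.008 -0.005 -0.002 -0.001 -0.    -0.     0.001  0.001  0.001  0.001
  0.001  0.     0.     0.   ]
```

Emit:
{"fn": "carry_out", "kwargs": {
  "xyz": [
    [0.0,0.008,0.0],
    [0.0,0.014,0.0],
    [0.0,0.017,0.0],
    [0.0,0.014,0.0],
    [0.0,0.012,0.0],
    [0.0,0.01,0.0],
    [0.0,0.01,0.0],
    [0.0,0.008,0.0]
  ],
  "dr": [
    [0.0012,0.0,0.0],
    [0.0022,0.0,0.0],
    [0.0025,0.0,0.0],
    [0.0022,0.0,0.0],
    [0.0019,0.0,0.0],
    [0.0015,0.0,0.0],
    [0.0015,0.0,0.0],
    [0.0012,0.0,0.0]
  ],
  "jaw": [1,1,1,1,1,1,1,1]
}}

```text
time_s: 15.1
position: [0.4673, -0.1907, 0.2585]
tool_rot: [-3.135, 0.0, 1.529]
contact_force: [0.1, 0.6, -5.2]
finger_gap: 0.0255
grip_force: 55.0
```

```bash
BM=.12 python3 ctl.py 8 14
```

```text
t 15.10 pred 0.001 meas -0.035 sd 0.002 n5 | beta act 0.007 mod 0.007 cmd 0.007; after .05s 0.007 rig [ 0.466 -0.191  0.035]
state [-0.0333 -0.0512 -0.0013  0.177 ] sd [0.007  0.0282 0.0008 0.0094]
xyz [[0.0, 0.027, 0.0], [0.0, 0.048, 0.001], [0.0, 0.055, 0.001], [0.0, 0.051, 0.001], [0.0, 0.044, 0.0], [0.0, 0.034, 0.0], [0.0, 0.027, 0.0], [0.0, 0.021, 0.0]]
dr [[0.0042, 0.0, 0.0], [0.0073, 0.0, 0.0], [0.0083, 0.0, 0.0], [0.0077, 0.0, 0.0], [0.0067, 0.0, 0.0], [0.0051, 0.0, 0.0], [0.0042, 0.0, 0.0], [0.0032, 0.0, 0.0]]
plan beta [0.02  0.03  0.033 0.031 0.028 0.023 0.02  0.017 0.015 0.014 0.013 0.011
 0.01  0.01 ]
plan th [-0.032 -0.021 -0.011 -0.005 -0.002 -0.001 -0.     0.    -0.     0.
  0.001 -0.    -0.001 -0.002]
```

Emit:
{"fn": "carry_out", "kwargs": {
  "xyz": [
    [0.0,0.027,0.0],
    [0.0,0.048,0.001],
    [0.0,0.055,0.001],
    [0.0,0.051,0.001],
    [0.0,0.044,0.0],
    [0.0,0.034,0.0],
    [0.0,0.027,0.0],
    [0.0,0.021,0.0]
  ],
  "dr": [
    [0.0042,0.0,0.0],
    [0.0073,0.0,0.0],
    [0.0083,0.0,0.0],
    [0.0077,0.0,0.0],
    [0.0067,0.0,0.0],
    [0.0051,0.0,0.0],
    [0.0042,0.0,0.0],
    [0.0032,0.0,0.0]
  ],
  "jaw": [1,1,1,1,1,1,1,1]
}}

```text
time_s: 15.95
position: [0.4689, -0.1908, 0.2585]
tool_rot: [-3.125, 0.0, 1.529]
contact_force: [-1.0, -0.6, -6.4]
finger_gap: 0.0257
grip_force: 55.0
```

```bash
BM=.12 python3 ctl.py 7 14
```

```text
t 15.95 pred 0.000 meas -0.014 sd 0.002 n4 | beta act 0.017 mod 0.017 cmd 0.017; after .05s 0.016 rig [ 0.465 -0.191  0.036]
state [-0.0138 -0.0245 -0.0015  0.1775] sd [0.0069 0.0284 0.0008 0.0095]
xyz [[0.0, 0.008, 0.0], [0.0, 0.013, 0.0], [0.0, 0.013, 0.0], [0.0, 0.011, 0.0], [0.0, 0.006, 0.0], [0.0, 0.002, 0.0], [0.0, -0.002, 0.0]]
dr [[0.0013, 0.0, 0.0], [0.0019, 0.0, 0.0], [0.0019, 0.0, 0.0], [0.0016, 0.0, 0.0], [0.001, 0.0, 0.0], [0.0003, 0.0, 0.0], [-0.0003, 0.0, 0.0]]
plan beta [0.021 0.023 0.023 0.022 0.02  0.018 0.016 0.015 0.014 0.014 0.013 0.012
 0.012 0.012]
plan th [-0.012 -0.008 -0.004 -0.001 -0.     0.001  0.001  0.001  0.001  0.001
  0.001  0.001  0.001  0.001]
```

Emit:
{"fn": "carry_out", "kwargs": {
  "xyz": [
    [0.0,0.008,0.0],
    [0.0,0.013,0.0],
    [0.0,0.013,0.0],
    [0.0,0.011,0.0],
    [0.0,0.006,0.0],
    [0.0,0.002,0.0],
    [0.0,-0.002,0.0]
  ],
  "dr": [
    [0.0013,0.0,0.0],
    [0.0019,0.0,0.0],
    [0.0019,0.0,0.0],
    [0.0016,0.0,0.0],
    [0.001,0.0,0.0],
    [0.0003,0.0,0.0],
    [-0.0003,0.0,0.0]
  ],
  "jaw": [1,1,1,1,1,1,1]
}}

```text
time_s: 16.7
position: [0.4688, -0.1907, 0.2585]
tool_rot: [-3.126, 0.0, 1.529]
contact_force: [-1.0, 0.9, -5.6]
finger_gap: 0.0258
grip_force: 55.0
```

```bash
BM=.12 python3 ctl.py 7 14
```

```text
t 16.70 pred 0.001 meas 0.014 sd 0.002 n6 | beta act 0.016 mod 0.016 cmd 0.016; after .05s 0.016 rig [ 0.465 -0.191  0.035]
state [ 0.0134  0.0178 -0.0013  0.1776] sd [0.0069 0.0278 0.0008 0.0097]
xyz [[0.0, -0.015, 0.0], [0.0, -0.025, 0.0], [0.0, -0.029, 0.0], [0.0, -0.029, 0.0], [0.0, -0.027, 0.0], [0.0, -0.023, 0.0], [0.0, -0.021, 0.0]]
dr [[-0.0022, 0.0, 0.0], [-0.0038, 0.0, 0.0], [-0.0045, 0.0, 0.0], [-0.0045, 0.0, 0.0], [-0.0041, 0.0, 0.0], [-0.0035, 0.0, 0.0], [-0.0032, 0.0, 0.0]]
plan beta [0.009 0.004 0.002 0.002 0.003 0.005 0.006 0.007 0.008 0.008 0.009 0.009
 0.01  0.01 ]
plan th [0.014 0.009 0.005 0.003 0.001 0.001 0.    0.    0.001 0.    0.001 0.001
 0.001 0.002]
```

Emit:
{"fn": "carry_out", "kwargs": {
  "xyz": [
    [0.0,-0.015,0.0],
    [0.0,-0.025,0.0],
    [0.0,-0.029,0.0],
    [0.0,-0.029,0.0],
    [0.0,-0.027,0.0],
    [0.0,-0.023,0.0],
    [0.0,-0.021,0.0]
  ],
  "dr": [
    [-0.0022,0.0,0.0],
    [-0.0038,0.0,0.0],
    [-0.0045,0.0,0.0],
    [-0.0045,0.0,0.0],
    [-0.0041,0.0,0.0],
    [-0.0035,0.0,0.0],
    [-0.0032,0.0,0.0]
  ],
  "jaw": [1,1,1,1,1,1,1]
}}

```text
time_s: 17.45
position: [0.4673, -0.1907, 0.2585]
tool_rot: [-3.136, 0.0, 1.529]
contact_force: [1.2, 0.7, -6.2]
finger_gap: 0.0259
grip_force: 55.0
```

```bash
BM=.05 python3 ctl.py 8 14 0 0 -.026 0
```

```text
t 17.45 pred 0.001 meas 0.015 sd 0.003 n7 | beta act 0.006 mod 0.006 cmd 0.006; after .05s 0.006 rig [ 0.466 -0.191  0.035]
state [ 0.0144  0.0188 -0.001   0.1782] sd [0.0069 0.0276 0.0008 0.0098]
xyz [[0.0, -0.01, 0.041], [0.0, -0.016, 0.081], [0.0, -0.018, 0.122], [0.0, -0.016, 0.163], [0.0, -0.011, 0.203], [0.0, -0.007, 0.244], [0.0, -0.005, 0.284], [0.0, -0.002, 0.325]]
dr [[-0.0016, 0.0, 0.0], [-0.0025, 0.0, 0.0], [-0.0029, 0.0, 0.0], [-0.0025, 0.0, 0.0], [-0.0019, 0.0, 0.0], [-0.0013, 0.0, 0.0], [-0.0009, 0.0, 0.0], [-0.0006, 0.0, 0.0]]
plan beta [ 0.001 -0.002 -0.003 -0.002 -0.     0.002  0.003  0.004  0.005  0.006
  0.006  0.007  0.008  0.008]
plan th [0.013 0.009 0.005 0.002 0.001 0.001 0.001 0.    0.    0.001 0.    0.001
 0.002 0.002]
```

Emit:
{"fn": "carry_out", "kwargs": {
  "xyz": [
    [0.0,-0.01,0.041],
    [0.0,-0.016,0.081],
    [0.0,-0.018,0.122],
    [0.0,-0.016,0.163],
    [0.0,-0.011,0.203],
    [0.0,-0.007,0.244],
    [0.0,-0.005,0.284],
    [0.0,-0.002,0.325]
  ],
  "dr": [
    [-0.0016,0.0,0.0],
    [-0.0025,0.0,0.0],
    [-0.0029,0.0,0.0],
    [-0.0025,0.0,0.0],
    [-0.0019,0.0,0.0],
    [-0.0013,0.0,0.0],
    [-0.0009,0.0,0.0],
    [-0.0006,0.0,0.0]
  ],
  "jaw": [1,1,1,1,1,1,1,1]
}}

```text
time_s: 18.3
position: [0.4669, -0.1907, 0.2322]
tool_rot: [-3.137, 0.0, 1.529]
contact_force: [0.2, 0.8, -5.4]
finger_gap: 0.0257
grip_force: 55.0
```

Emit:
{"fn": "carry_out", "kwargs": {
  "xyz": [
    [0.0,-0.001,0.015],
    [0.0,-0.002,0.03],
    [0.0,-0.003,0.045],
    [0.0,-0.003,0.06],
    [0.0,-0.003,0.075],
    [0.0,-0.003,0.081],
    [0.0,-0.003,0.081]
  ],
  "dr": [
    [-0.0004,0,0],
    [-0.0008,0,0],
    [-0.0012,0,0],
    [-0.0014,0,0],
    [-0.0014,0,0],
    [-0.0014,0,0],
    [-0.0014,0,0]
  ],
  "jaw": [1,1,1,1,1,1,1]
}}

```text
time_s: 19.0
position: [0.4667, -0.1907, 0.2262]
tool_rot: [3.141, 0.0, 1.529]
contact_force: [0.2, 0.2, -2.5]
finger_gap: 0.0257
grip_force: 55.0
```

Emit:
{"fn": "carry_out", "kwargs": {
  "xyz": [
    [0,0,0.005],
    [0,0,0.008],
    [0,0,0.008],
    [0,0,0.008],
    [0,0,0.008],
    [0,0,0.008],
    [0,0,0.008],
    [0,0,0.008],
    [0,0,0.008],
    [0,0,0.008],
    [0,0,0.008],
    [0,0,0.008],
    [0,0,0.008],
    [0,0,0.008],
    [0,0,0.008],
    [0,0,0.008],
    [0,0,0.008],
    [0,0,0.008],
    [0,0,0.008],
    [0,0,0.008]
  ],
  "dr": [
    [0,0,0],
    [0,0,0],
    [0,0,0],
    [0,0,0],
    [0,0,0],
    [0,0,0],
    [0,0,0],
    [0,0,0],
    [0,0,0],
    [0,0,0],
    [0,0,0],
    [0,0,0],
    [0,0,0],
    [0,0,0],
    [0,0,0],
    [0,0,0],
    [0,0,0],
    [0,0,0],
    [0,0,0],
    [0,0,0]
  ],
  "jaw": [1,1,1,1,1,1,1,1,1,1,1,1,1,1,1,1,1,1,1,1]
}}

```text
time_s: 21.0
position: [0.4668, -0.1907, 0.2262]
tool_rot: [3.14, 0.001, 1.529]
contact_force: [-1.0, 1.0, 5.7]
finger_gap: 0.0258
grip_force: 55.0
```

Emit:
{"fn": "carry_out", "kwargs": {
  "xyz": [
    [0,0,0],
    [0,0,0],
    [0,0,0],
    [0,0,0],
    [0,0,0],
    [0,0,0],
    [0,0,0],
    [0,0,0],
    [0,0,0],
    [0,0,0],
    [0,0,0],
    [0,0,0],
    [0,0,0],
    [0,0,0],
    [0,0,0],
    [0,0,0],
    [0,0,0],
    [0,0,0],
    [0,0,0],
    [0,0,0]
  ],
  "dr": [
    [0,0,0],
    [0,0,0],
    [0,0,0],
    [0,0,0],
    [0,0,0],
    [0,0,0],
    [0,0,0],
    [0,0,0],
    [0,0,0],
    [0,0,0],
    [0,0,0],
    [0,0,0],
    [0,0,0],
    [0,0,0],
    [0,0,0],
    [0,0,0],
    [0,0,0],
    [0,0,0],
    [0,0,0],
    [0,0,0]
  ],
  "jaw": [1,1,1,1,1,1,1,1,1,0.4,0.3,0.2,0.1,0,-0.2,-0.4,-0.6,-0.8,-1,-1]
}}

```text
time_s: 23.0
position: [0.4666, -0.1906, 0.2254]
tool_rot: [3.141, 0.0, 1.529]
contact_force: [-0.7, -0.3, -0.3]
finger_gap: 0.0898
grip_force: 0.0
```

Emit:
{"fn": "carry_out", "kwargs": {
  "xyz": [
    [0,0,0],
    [0,0,0],
    [0,0,0],
    [0,0,-0.1],
    [0,0,-0.3],
    [0,0,-0.5],
    [0,0,-0.7],
    [0,0,-0.9],
    [0,0,-0.95],
    [0,0,-0.95]
  ],
  "dr": [
    [0,0,0],
    [0,0,0],
    [0,0,0],
    [0,0,0],
    [0,0,0],
    [0,0,0],
    [0,0,0],
    [0,0,0],
    [0,0,0],
    [0,0,0]
  ],
  "jaw": [-1,-1,-1,-1,-1,-1,-1,-1,-1,-1]
}}

```text
time_s: 24.0
position: [0.4667, -0.1907, 0.3019]
tool_rot: [3.14, 0.001, 1.529]
contact_force: [0.8, 0.3, -1.0]
finger_gap: 0.0949
grip_force: 0.0
```

```bash
python3 - <<'E'
from h import *
a=grab_frame("side");[grab_frame("side") for _ in range(8)];b=grab_frame("side")
print(np.abs(a.astype(int)-b)[150:330,180:330].max(2).__gt__(40).sum(),read_state()['time_s'])
c=cv2.resize(b[130:330,170:350,::-1],None,fx=3,fy=3,interpolation=2);cv2.imwrite('pics/z7.png',np.clip(255*(c/255.)**.6,0,255).astype(np.uint8))
E
```

```text
77 24.5
```

View pics/z7.png

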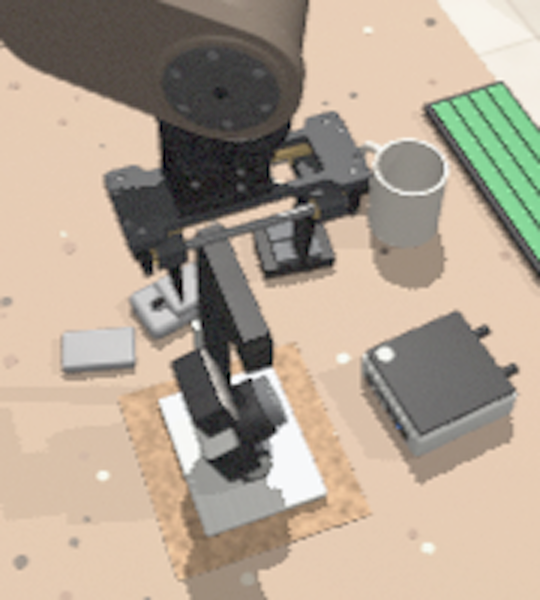

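The rig stands centred on the mat with the lens towards the mini PC, the camera leaning on its rear stop and the gripper clear above. I'll let it settle another second, then hand in.

Emit:
{"fn": "carry_out", "kwargs": {
  "xyz": [
    [0,0,-0.2],
    [0,0,-0.4],
    [0,0,-0.4],
    [0,0,-0.4],
    [0,0,-0.4],
    [0,0,-0.4],
    [0,0,-0.4],
    [0,0,-0.4],
    [0,0,-0.4],
    [0,0,-0.4]
  ],
  "dr": [
    [0,0,0],
    [0,0,0],
    [0,0,0],
    [0,0,0],
    [0,0,0],
    [0,0,0],
    [0,0,0],
    [0,0,0],
    [0,0,0],
    [0,0,0]
  ],
  "jaw": [-1,-1,-1,-1,-1,-1,-1,-1,-1,-1]
}}

```text
time_s: 25.5
position: [0.4666, -0.1906, 0.3333]
tool_rot: [3.141, 0.0, 1.529]
contact_force: [-0.7, 0.3, -0.6]
finger_gap: 0.0951
grip_force: 0.0
```

```bash
python3 - <<'E'
from h import *
a=grab_frame("side");[grab_frame("side") for _ in range(8)];b=grab_frame("side")
d=np.abs(a.astype(int)-b)[220:320,200:300].max(2);print((d>40).sum(),d.mean())
print(job_done())
E
```

```text
0 1.6535
the job is handed in; nothing more can be done
None
```

The job is handed in, verdict not shown: I held the camera upright over the mat for over 6 s (measured lean within 0.035 rad), then set the rig down and let go; it was at rest on the mat, lens towards the mini PC, when handed in.

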